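# Set up the absorber bench for a count

### The job

Set up this absorber bench for a count: slide the detector carriage back to its far stop, away from the rack, and while it is parked there stand every metal disc from the wooden caddy upright in the bench's wire rack, one to a gap, whichever gaps you like. When all the discs are in, slide the carriage forward until its brass pointer stands at the brass index clip on the bench's front edge. Also lay the grey shield slab flat on the table beyond the source end of the bench, square across the end and centred on the bench's long axis, with about 4 cm clear between slab and bench; leave everything else on the table undisturbed.

Things in the scene. Friction and masses are not known exactly. Their poses are not given: they have to be found in the camera images.
- bench: fixed aluminium plate 80 (x) by 460 (y) by 12 mm, origin at table level, plate y -215 to +245 mm. At -y a brass source on a post (y -203 to -187, top 62 mm high); then the wire rack: four gaps 44 mm apart, each between four tines (x = +-18 mm) 11 mm clear, flared to 18 mm at the tips 46 mm above the table, discs resting on two rods; carriage at the +y end
- gap_0 (a point): centre of a rack gap at the height where a seated disc's centre comes to rest, 48.8 mm above the table; gap_0 is nearest the source (bench frame x = 0, y = -144 mm). A disc here faces along the bench's y
- gap_1 (a point): centre of a rack gap at the height where a seated disc's centre comes to rest, 48.8 mm above the table; gap_0 is nearest the source (bench frame x = 0, y = -100 mm). A disc here faces along the bench's y
- gap_2 (a point): centre of a rack gap at the height where a seated disc's centre comes to rest, 48.8 mm above the table; gap_0 is nearest the source (bench frame x = 0, y = -56 mm). A disc here faces along the bench's y
- gap_3 (a point): centre of a rack gap at the height where a seated disc's centre comes to rest, 48.8 mm above the table; gap_0 is nearest the source (bench frame x = 0, y = -12 mm). A disc here faces along the bench's y
- carriage (a joint): slide of the detector carriage along the bench, m: 0 at the stop nearest the rack, grows towards the bench's +y, 0.140 at the far stop. Friction about 2 N with 6 N s/m damping; it stays where it is left
- post (a point): grip point of the carriage, 100 mm above the table: on the upright round metal post (16 mm diameter, from 74 to 112 mm above the table) on top of the carriage. The carriage is 74 by 50 (along the slide) mm, with a dark detector drum of 50 mm diameter lying along y
- pointer (a point): tip of the small brass pointer on the carriage's front (-x) side, level with the post along the slide; moves with the carriage
- index (a point): the mark: upright tip of the small brass clip on the bench's front (-x) edge, 3 mm wide; its axes are parallel to the bench's. The carriage is at the mark when pointer and index have the same y along the bench
- caddy: fixed plywood caddy 76 (x) by 190 (y) by 30 mm high, origin at the centre of its underside; four slots 62 mm long (along x), 11 mm wide and 20 mm deep, at y = 69, 23, -23, -69 mm, in which the discs stand upright, facing along the caddy's y
- disc_0: metal absorber disc, 60 mm diameter, 8 mm thick, 70 g; origin at its centre, its own y is the disc's axis (normal to its faces). Starts upright in a slot of the caddy, centre 40 mm and top 70 mm above the table. Some discs may be absent; all are alike
- disc_1: metal absorber disc, 60 mm diameter, 8 mm thick, 70 g; origin at its centre, its own y is the disc's axis (normal to its faces). Starts upright in a slot of the caddy, centre 40 mm and top 70 mm above the table. Some discs may be absent; all are alike
- disc_2: metal absorber disc, 60 mm diameter, 8 mm thick, 70 g; origin at its centre, its own y is the disc's axis (normal to its faces). Starts upright in a slot of the caddy, centre 40 mm and top 70 mm above the table. Some discs may be absent; all are alike
- disc_3: metal absorber disc, 60 mm diameter, 8 mm thick, 70 g; origin at its centre, its own y is the disc's axis (normal to its faces). Starts upright in a slot of the caddy, centre 40 mm and top 70 mm above the table. Some discs may be absent; all are alike
- shield_slab: grey slab with rough faces, 160 (x) by 45 (y) by 30 mm (z), 0.24 kg, lying flat; origin at the centre of its underside
- block_spot (a point): where the slab's centre belongs, 15 mm above the table: on the bench's long axis, 62 mm beyond the end of the plate at the source end; the slab's long axis lies along the bench's x, leaving 40 mm clear between slab and plate. The axes of this point are the bench's
- flux_bottle: bystander: brown bottle with white spout, 37 mm diameter, 94 mm tall, behind the bench; origin under its centre
- solder_reel: bystander: reel with blue flanges, 54 mm diameter, 32 mm tall, behind the bench; origin under its centre
- marker: bystander: red and black pen, 13 by 138 by 12 mm, lying left of the caddy; origin under its centre
- coax: bystander: small metal coaxial adapter, 16 by 34 by 14 mm, behind the bench; origin under its centre
Things that resemble listed ones, but are neither listed nor needed, are in the scene too. What is shaped like the disc_0 but orange is not meant.

How it is judged:
On the way, in this order (a step that is already met when the one before it is completed fails the run):
1. the carriage is slid back to its far stop (value of joint carriage above 0.136 m), for 0.2 s.
2. with the carriage still parked, every disc stands upright in a gap of the rack, let go (value of joint carriage above 0.13 m and (distance between disc_0 and gap_0 below 0.008 m or distance between disc_0 and gap_1 below 0.008 m or distance between disc_0 and gap_2 below 0.008 m or distance between disc_0 and gap_3 below 0.008 m) and angle between disc_0's own y axis and vertical between 1.3 and 1.84 rad and angle between the y axis of each of disc_0, disc_1, disc_2, disc_3 and the y axis of bench, either way round below 0.25 rad and linear speed of each of disc_0, disc_1, disc_2, disc_3 below 0.03 m/s and contact force between the fingers and disc_0 below 0.2 N and (distance between disc_1 and gap_0 below 0.008 m or distance between disc_1 and gap_1 below 0.008 m or distance between disc_1 and gap_2 below 0.008 m or distance between disc_1 and gap_3 below 0.008 m) and angle between disc_1's own y axis and vertical between 1.3 and 1.84 rad and contact force between the fingers and disc_1 below 0.2 N and (distance between disc_2 and gap_0 below 0.008 m or distance between disc_2 and gap_1 below 0.008 m or distance between disc_2 and gap_2 below 0.008 m or distance between disc_2 and gap_3 below 0.008 m) and angle between disc_2's own y axis and vertical between 1.3 and 1.84 rad and contact force between the fingers and disc_2 below 0.2 N and (distance between disc_3 and gap_0 below 0.008 m or distance between disc_3 and gap_1 below 0.008 m or distance between disc_3 and gap_2 below 0.008 m or distance between disc_3 and gap_3 below 0.008 m) and angle between disc_3's own y axis and vertical between 1.3 and 1.84 rad and contact force between the fingers and disc_3 below 0.2 N), for 0.2 s.
3. the carriage is slid forward until its pointer stands at the index (y of pointer in the frame of index between -0.004 and 0.004 m), for 0.2 s.
At the end, for the whole second after the job is handed in: every disc upright and released in a rack gap (centre within 8 mm, axis within 0.25 rad of the bench's y); pointer within 4 mm of the index; slab flat, within 15 mm of its spot along and across the bench and 0.14 rad of square; all at rest (all of step 3 and velocity of joint carriage between -0.01 and 0.01 m/s and (distance between disc_0 and gap_0 below 0.008 m or distance between disc_0 and gap_1 below 0.008 m or distance between disc_0 and gap_2 below 0.008 m or distance between disc_0 and gap_3 below 0.008 m) and angle between disc_0's own y axis and vertical between 1.3 and 1.84 rad and angle between the y axis of each of disc_0, disc_1, disc_2, disc_3 and the y axis of bench, either way round below 0.25 rad and linear speed of each of disc_0, disc_1, disc_2, disc_3 below 0.03 m/s and contact force between the fingers and disc_0 below 0.2 N and (distance between disc_1 and gap_0 below 0.008 m or distance between disc_1 and gap_1 below 0.008 m or distance between disc_1 and gap_2 below 0.008 m or distance between disc_1 and gap_3 below 0.008 m) and angle between disc_1's own y axis and vertical between 1.3 and 1.84 rad and contact force between the fingers and disc_1 below 0.2 N and (distance between disc_2 and gap_0 below 0.008 m or distance between disc_2 and gap_1 below 0.008 m or distance between disc_2 and gap_2 below 0.008 m or distance between disc_2 and gap_3 below 0.008 m) and angle between disc_2's own y axis and vertical between 1.3 and 1.84 rad and contact force between the fingers and disc_2 below 0.2 N and (distance between disc_3 and gap_0 below 0.008 m or distance between disc_3 and gap_1 below 0.008 m or distance between disc_3 and gap_2 below 0.008 m or distance between disc_3 and gap_3 below 0.008 m) and angle between disc_3's own y axis and vertical between 1.3 and 1.84 rad and contact force between the fingers and disc_3 below 0.2 N and x of shield_slab in the frame of block_spot between -0.015 and 0.015 m and y of shield_slab in the frame of block_spot between -0.015 and 0.015 m and height (world z) of shield_slab below 0.006 m and angle between the x axis of shield_slab and the x axis of bench, either way round below 0.14 rad and angle between the z axis of shield_slab and the z axis of bench, either way round below 0.1 rad and linear speed of shield_slab below 0.02 m/s); the robot touches nothing.
It fails at once if a bystander (bottle, reel, pen or adapter) is shifted by more than 3 cm (distance of any of flux_bottle, solder_reel, marker, coax from where it was at the start of the episode above 0.03 m).
Of disc_0, disc_1, disc_2, disc_3 only 3 to 4 are there at a start; the rules pass over those that are not, and their reading is None.
At some moment in a run one of shield_slab may be knocked a few centimetres aside while the robot is not near it.
It also fails if it takes over 208 s, if anything falls off the work surface, if the arm or the gripper's body presses on something with over 40 N, if the wrist force passes 120 N, or if a joint passes its speed limit or range.

### The arm

A 6-joint arm with a two-finger parallel gripper is mounted at the origin on a cart in front of the work surface, level with it; the furniture and walls round the work are solid. World frame = base frame: x ahead of the robot, y to its left, z up, the work surface at z = 0. Lengths are in m, angles in rad, forces in N, time in s.
With the tool pointing down it reaches from about 0.375 to 0.9 m from the base axis. Payload 3.1 kg.
Tool frame: the origin (TCP) lies where the fingers leave the gripper's body, on its centre line; the fingertips stand 73 mm ahead of it and the grasp point (between the pads) lies 54 mm ahead of it; z points along the fingers, y is the line along which they close (so a half turn about z gives the same grasp; the last joint's range is limited). The gripper opens to 85 mm and grips with 20 to 120 N. Pads are 22 mm wide; open, the fingers measure 114 mm over their backs; the gripper's body (76 mm by 85 mm) begins 54 mm behind the grasp point. The pads swing forward as they close: fully open they stand 13 mm farther back than shut.
Start: joints at [-1.337, 0.527, 1.433, -0, 1.181, -0.178], TCP at [0.25, -0.573, 0.304] pointing down, gripper open.
Joint ranges: [-3.08, 3.08], [-0.75, 2.2], [0.22, 2.44], [-1.43, 4.57], [0, 2.65], [-2.85, 2.85]. Speed limits (rad/s): [2.79, 2.79, 3.14, 3.14, 3.14, 3.14].

### API

Orientations are given as a unit quaternion [x, y, z, w].
In Python, from station import manip gives the robot as it stands.
- The arm moves only by the shell command python3 -m crank 'ROWS' [FORCE]. ROWS is JSON, a list of rows, each an object with "dp": the shift along the tool's x, y, z normalised to -1 to 1, where 1 is 50 cm, a list of three; "delta_rot": the turn, a rotation vector about the tool's x, y, z normalised to -1 to 1, where 1 is 2 pi rad, a list of three; "fingers": the opening, from -1 (shut) to 1 (fully open). A call has 1 to 12 rows; each row shifts and turns the commanded pose from where the row before left it, along the tool's axes as they then stand; what a row does not reach is not made up. A row lasts 1/12 s, in which the tool goes at most 41.7 mm and 7.16 degrees, less where a joint would pass 70% of its speed; a pose out of reach is approached as far as the arm can. A call with a number of a shift or a turn outside -1 to 1 is refused whole. A call with a gripper value outside its range is refused whole. The fingers move at their own pace and stop on an object; FORCE is the grip in N (left out, the last holds). Time passes only in rows, so rows that do not move let the fingers close. It gives the time, the measured TCP pose, the force, the opening and the grip force at its end, in the units of the state.
- manip.sense(): the state, without advancing time (a new reading comes with each control period).
- manip.snapshot(name): name is "scene" or "top" or "wrist"; returns (picture, depth): 480x640x3 uint8, red, green, blue; 480x640 float32, m along the optical axis (not along the pixel's ray), 0 where there is no reading.
- manip.camera_model(name): a dict with "fx", "fy", "cx", "cy" (pixels), "origin" and "attitude" of the camera in the world. Camera axes: x right, y up, looking along -z (the intrinsics and any distortion apply to the point x, -y, -z); pixel columns grow to the right and rows downward; lengths in m; the calibration is good to about 2 mm. The wrist camera is an equidistant fisheye: a pixel r from the principal point sees the ray r / f radians off the axis. A picture is of the moment at which its call begins: read the wrist's pose just before it. camera_model takes no time and is no camera call; for the wrist camera it gives the pose at the moment of the call.
- manip.sign_off(): hands the job in; it is judged then, once.
The state is a dict: "t": time; "q": joint angles; "qd": joint speeds; "tau": joint torques, N m; "tcp_pos": TCP position; "tool_rot": TCP orientation; "force": force on the tool from outside, world axes, zero at the start; "ft_torque": the same for the moment, N m; "finger_gap": opening from 0.0 (shut) to 1.0 (fully open); "gripper_force": force on a finger pad.
Only numpy, scipy, OpenCV 4.12 (cv2) and the standard library are available. Lean on these libraries where they do the work, as an engineer would, in place of code of your own. Each camera call takes 0.05 s, during which the arm holds its last target. There are 200 camera calls.

## Working session

There is one attempt and no reset: what is moved stays moved. The work goes in short steps, Python scripts to look and compute and a shell command to move; the robot and the scene stay as the last step left them, time stands still between calls to the robot, and variables do not carry over. Pictures are saved under pics/ and viewed, at most 14 in all, crops included, and the job is handed in when it is done.

```bash
ls; mkdir -p pics; python3 - <<'E'
from station import manip
import cv2,numpy as np
print(manip.sense())
for n in("scene","top"):
    p,d=manip.snapshot(n); cv2.imwrite(f"pics/{n}0.png",p[:,:,::-1]); np.savez(f"pics/{n}0.npz",p=p,d=d)
    print(n,manip.camera_model(n), (d>0).mean())
E
```

```text
pics
{'t': 0.0, 'q': array([-1.33752326e+00,  5.28481707e-01,  1.43393475e+00, -2.48570547e-06,
        1.18138666e+00, -1.78465240e-01]), 'qd': array([ 0.0035689 , -0.00049943,  0.00057672,  0.00028859,  0.00050783,
        0.0004218 ]), 'tau': array([ 2.31044596e-04, -4.42346334e+01, -1.78022754e+01, -2.50425919e-04,
        8.55421677e-03, -1.08129927e-05]), 'tcp_pos': array([ 0.25003875, -0.57218009,  0.30291358]), 'tool_rot': array([ 9.78882989e-01,  2.04418376e-01, -3.14327091e-05, -1.10478432e-03]), 'force': array([ 0.11271294, -0.38470635,  0.05985195]), 'ft_torque': array([ 0.01734669,  0.03564111, -0.0024829 ]), 'gripper_force': 0.0, 'finger_gap': 0.9974637414562861}
scene {'fx': 447.78203521219353, 'fy': 447.78203521219353, 'cx': 318.16823146765927, 'cy': 236.35879716173923, 'origin': array([0.2067662 , 0.59448342, 0.71568894]), 'attitude': array([-0.10722756,  0.39846304,  0.87543231, -0.25168974])} 0.9867122395833333
top {'fx': 546.4939203982312, 'fy': 546.4939203982312, 'cx': 321.5143463587033, 'cy': 241.7079018838586, 'origin': array([0.34923566, 0.02052536, 1.18169372]), 'attitude': array([ 0.0583935 , -0.07212357, -0.70244147,  0.7056659 ])} 0.9958268229166667
```

View pics/top0.png

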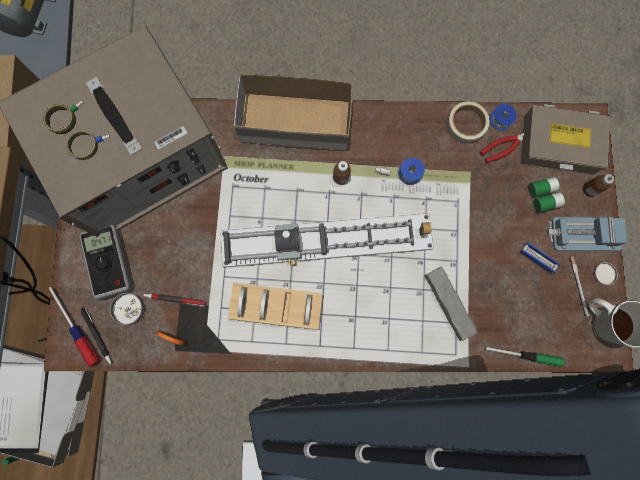

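View pics/scene0.png

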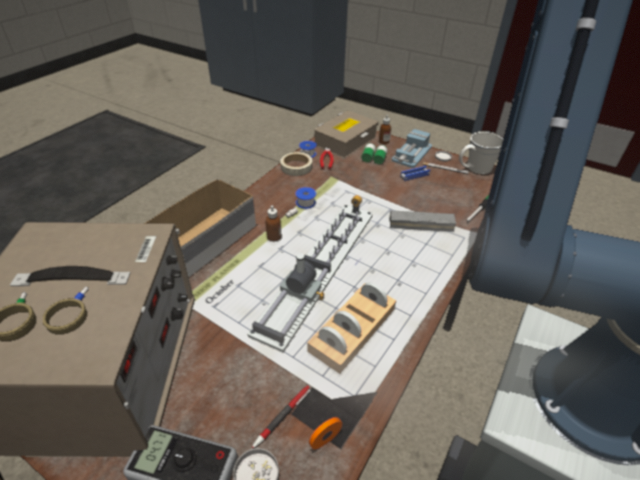

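The top view shows the bench from (224,250) at its +y end to (432,230) at the source. Three discs stand in the caddy at about (241,300), (264,303) and (308,310), and the third slot is empty. The slab is near (450,303) and the orange decoy near (170,338). I'll enlarge the view and measure.

```bash
cat > h.py <<'E'
import numpy as np,cv2
from scipy.spatial.transform import Rotation as R
from station import manip
def ray(n,u,v,m=None):
    m=m or manip.camera_model(n)
    x=(np.asarray(u,float)-m['cx'])/m['fx']; y=(np.asarray(v,float)-m['cy'])/m['fy']
    if n=='wrist':
        r=np.hypot(x,y)+1e-12; d=np.stack([x/r*np.sin(r),-y/r*np.sin(r),-np.cos(r)],-1)
    else: d=np.stack([x,-y,-np.ones_like(x)],-1)
    return m['origin'],R.from_quat(m['attitude']).apply(d)
def onz(n,u,v,z,m=None):
    o,d=ray(n,u,v,m); return o+d*((z-o[2])/d[...,2])[...,None]
def cloud(n,d,m=None):
    v,u=np.mgrid[:480,:640]; o,r=ray(n,u.ravel(),v.ravel(),m); mm=m or manip.camera_model(n)
    k=-R.from_quat(mm['attitude']).inv().apply(r)[:,2]
    return (o+r*(d.ravel()/k)[:,None]).reshape(480,640,3)
E
python3 - <<'E'
from h import *
f=np.load('pics/top0.npz');p,d=f['p'],f['d']
c=cloud('top',d)
np.save('pics/c.npy',c)
cv2.imwrite('pics/crop1.png',cv2.resize(p[205:345,215:475,::-1],None,fx=3,fy=3,interpolation=cv2.INTER_CUBIC))
for u,v in[(340,330),(240,240),(264,303),(450,303),(330,275),(560,290)]: print(u,v,c[v,u].round(4))
hgt=c[...,2]
# slab
hsv=cv2.cvtColor(p,cv2.COLOR_RGB2HSV)
m=((hgt>.02)&(hgt<.04)).astype(np.uint8)
m=cv2.morphologyEx(m,cv2.MORPH_OPEN,np.ones((3,3)))
n,l,s,ce=cv2.connectedComponentsWithStats(m)
for i in range(1,n):
    if s[i,4]>150 and 200<ce[i,0]<500 and 180<ce[i,1]<345:
        P=c[l==i]; r=cv2.minAreaRect(P[:,:2].astype(np.float32)*1000); print(i,s[i],ce[i].round(1),r,P[:,2].mean())
m=((hgt>.05)&(hgt<.08)).astype(np.uint8)
n,l,s,ce=cv2.connectedComponentsWithStats(m)
for i in range(1,n):
    if s[i,4]>8 and 200<ce[i,0]<500 and 180<ce[i,1]<345:
        P=c[l==i]; print('hi',s[i],ce[i].round(1),P.mean(0).round(4),P.max(0).round(3),P.min(0).round(3))
E
```

```text
340 330 [ 0.3785 -0.0422  0.0011]
240 240 [0.5704 0.175  0.0131]
264 303 [0.4303 0.1152 0.0699]
450 303 [ 0.4347 -0.2727  0.0317]
330 275 [ 0.4965 -0.0208  0.0016]
560 290 [ 0.4664 -0.5236 -0.0008]
53 [300 225  30  29 268] [319.  236.7] ((568.940185546875, 12.852949142456055), (62.33660125732422, 58.58345413208008), 6.9652934074401855) 0.028591127050519215
61 [223 231  12  31 180] [227.  247.1] ((554.01123046875, 197.49478149414062), (65.54019927978516, 19.23421287536621), 6.498461723327637) 0.031982950723982925
76 [268 250  38  10 261] [286.9 254. ] ((537.6207275390625, 73.00574493408203), (18.89394187927246, 80.13478088378906), 5.479384899139404) 0.029860315644683187
80 [ 427  267   50   73 1356] [451.7 303.2] ((436.1546325683594, -277.48736572265625), (157.1189727783203, 39.49215316772461), 26.608430862426758) 0.02910944027060226
83 [ 228  283   94   46 2653] [275.3 305.5] ((428.4429626464844, 95.78646850585938), (190.46595764160156, 76.23040008544922), 83.47450256347656) 0.02981802984941621
hi [421 222  10  12  99] [425.9 227.2] [ 0.5918 -0.2212  0.059 ] [ 0.604 -0.213  0.065] [ 0.58  -0.231  0.05 ]
hi [275 227  25  24 435] [287.3 239.8] [0.5614 0.07   0.0663] [0.591 0.096 0.079] [0.542 0.046 0.05 ]
hi [238 287   7  29 128] [240.7 300.7] [0.4353 0.1633 0.063 ] [0.464 0.169 0.075] [0.407 0.157 0.05 ]
hi [260 290   8  28 124] [262.9 303.6] [0.4296 0.1179 0.0635] [0.458 0.124 0.073] [0.403 0.111 0.05 ]
hi [305 296   7  27 102] [307.5 309. ] [0.4188 0.0271 0.065 ] [0.446 0.032 0.074] [0.393 0.02  0.052]
```

View pics/crop1.png

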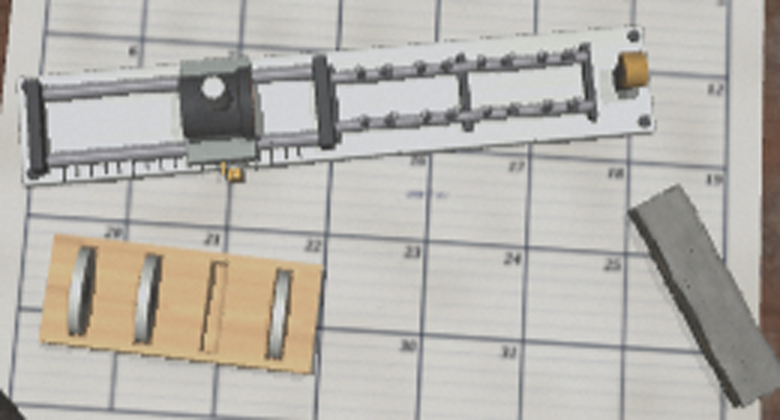

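The enlarged crop (3x, origin 215,205) shows the plate corners at about (20,78), (25,186), (652,131) and (646,27). The post is at (213,87) and the brass pointer and clip at about (225–237,172). The clip sits close to the pointer, so I'll need a closer look at it later.

```bash
cat >> h.py <<'E'
def plan(x,y,z,phi):
    """TCP-down target (grasp point at x,y,z), tool-x yaw phi deg: prints total turn about tool z and shift in tool axes (after the turn)"""
    s=manip.sense(); r=R.from_quat(s['tool_rot']); tx=r.apply([1,0,0])
    cur=np.arctan2(tx[1],tx[0]); a=(np.deg2rad(phi)-cur+np.pi)%(2*np.pi)-np.pi
    c,n=np.cos(np.deg2rad(phi)),np.sin(np.deg2rad(phi))
    T=np.array([[c,n,0],[n,-c,0],[0,0,-1]]).T
    d=np.array([x,y,z+.054])-s['tcp_pos']
    tilt=r.apply([0,0,1])
    print('turn z units %.4f'%(-a/2/np.pi),'dp units',(T.T@d/.5).round(4),'tilt',tilt.round(3),'t',round(s['t'],1))
def bw(x,y):  # bench -> world
    import json; B=json.load(open('bench.json')); a=np.deg2rad(B['yaw']); 
    return np.array([B['x']+x*np.cos(a)-y*np.sin(a),B['y']+x*np.sin(a)+y*np.cos(a)])
E
python3 - <<'E'
from h import *
import json
f=np.load('pics/top0.npz');c=np.load('pics/c.npy')
k=np.array([[20,78],[25,186],[652,131],[646,27]],float)
P=onz('top',215+(k[:,0]+.5)/3-.5,205+(k[:,1]+.5)/3-.5,.012)[:,:2]
print(P.round(4)); 
L=P[[0,1]].mean(0);Rr=P[[2,3]].mean(0); v=L-Rr; print(np.linalg.norm(v), np.linalg.norm(P[0]-P[1]),np.linalg.norm(P[2]-P[3]))
y1=v/np.linalg.norm(v); yaw=np.rad2deg(np.arctan2(-y1[0],y1[1])); o=(L+Rr)/2-y1*.015
print('yaw',yaw,'origin',o)
json.dump(dict(x=o[0],y=o[1],yaw=yaw),open('bench.json','w'))
q=np.array([[213,87],[225,168],[237,173]],float)
for (u,v),z in zip(q,(.112,.03,.03)):
    w=onz('top',215+(u+.5)/3-.5,205+(v+.5)/3-.5,z)[:2]; print(w, 'bench', R.from_euler('z',-yaw,degrees=True).apply([*(w-o),0])[:2])
print('slab spot',bw(0,-.277),'gaps',[bw(0,g).round(4) for g in(-.144,-.1,-.056,-.012)])
plan(*onz('top',215+213.5/3-.5,205+87.5/3-.5,.112)[:2],.25,yaw)
E
```

```text
[[ 0.5911  0.2163]
 [ 0.512   0.2099]
 [ 0.5549 -0.2431]
 [ 0.6326 -0.2414]]
0.45729833686040844 0.07932154206630754 0.07769909058035157
yaw 5.289507334513217 origin [ 0.57401565 -0.02951092]
[0.56517527 0.07149745] bench [0.00050905 0.10139321]
[0.52317656 0.0660354 ] bench [-0.04181435  0.09982621]
[0.5196421  0.05748687] bench [-0.04612183  0.09163992]
slab spot [ 0.59955179 -0.30533134] gaps [array([ 0.5873, -0.1729]), array([ 0.5832, -0.1291]), array([ 0.5792, -0.0853]), array([ 0.5751, -0.0415])]
turn z units 0.0508 dp units [ 0.7462 -1.2239 -0.0019] tilt [-0.     0.002 -1.   ] t 0.1
```

```bash
python3 -m crank '[{"dp":[0,0,0],"delta_rot":[0,0,0.017],"fingers":0},{"dp":[0,0,0],"delta_rot":[0,0,0.017],"fingers":0},{"dp":[0,0,0],"delta_rot":[0,0,0.0168],"fingers":0},{"dp":[0.04,-0.065,0],"delta_rot":[0,0,0],"fingers":0},{"dp":[0.04,-0.065,0],"delta_rot":[0,0,0],"fingers":0},{"dp":[0.04,-0.065,0],"delta_rot":[0,0,0],"fingers":0},{"dp":[0.04,-0.065,0],"delta_rot":[0,0,0],"fingers":0},{"dp":[0.04,-0.065,0],"delta_rot":[0,0,0],"fingers":0},{"dp":[0.04,-0.065,0],"delta_rot":[0,0,0],"fingers":0},{"dp":[0.04,-0.065,0],"delta_rot":[0,0,0],"fingers":0},{"dp":[0.04,-0.065,0],"delta_rot":[0,0,0],"fingers":0},{"dp":[0.04,-0.065,0],"delta_rot":[0,0,0],"fingers":0}]' 30; python3 -m crank '[{"dp":[0.04,-0.065,0],"delta_rot":[0,0,0],"fingers":0},{"dp":[0.04,-0.065,0],"delta_rot":[0,0,0],"fingers":0},{"dp":[0.04,-0.065,0],"delta_rot":[0,0,0],"fingers":0},{"dp":[0.04,-0.065,0],"delta_rot":[0,0,0],"fingers":0},{"dp":[0.04,-0.065,0],"delta_rot":[0,0,0],"fingers":0},{"dp":[0.04,-0.065,0],"delta_rot":[0,0,0],"fingers":0},{"dp":[0.04,-0.065,0],"delta_rot":[0,0,0],"fingers":0},{"dp":[0,0,0],"delta_rot":[0,0,0],"fingers":0},{"dp":[0,0,0],"delta_rot":[0,0,0],"fingers":0}]'
python3 - <<'E'
from h import *
plan(.5652,.0715,.15,5.3)
m=manip.camera_model('wrist'); p,d=manip.snapshot('wrist'); cv2.imwrite('pics/w1.png',p[:,:,::-1]); np.savez('pics/w1.npz',p=p,d=d,**m); print(m)
E
```

```text
t: 1.1
tcp_pos: [0.4026, -0.263, 0.3037]
tool_rot: [0.999, 0.046, -0.0, -0.0]
force: [1.0, 0.7, -1.0]
finger_gap: 0.501
gripper_force: 0.0
t: 1.85
tcp_pos: [0.5209, -0.0234, 0.3035]
tool_rot: [0.999, 0.049, -0.0, -0.0]
force: [0.1, 0.5, 0.6]
finger_gap: 0.496
gripper_force: 0.0
turn z units 0.0007 dp units [ 0.1057 -0.1808  0.199 ] tilt [-0.001 -0.    -1.   ] t 1.9
{'fx': 371.64829954431775, 'fy': 371.64829954431775, 'cx': 316.3804963771262, 'cy': 241.92654858176365, 'origin': array([ 0.60262083, -0.01515956,  0.37313766]), 'attitude': array([-0.11833286,  0.10690663, -0.66329273,  0.73117102])}
```

View pics/w1.png

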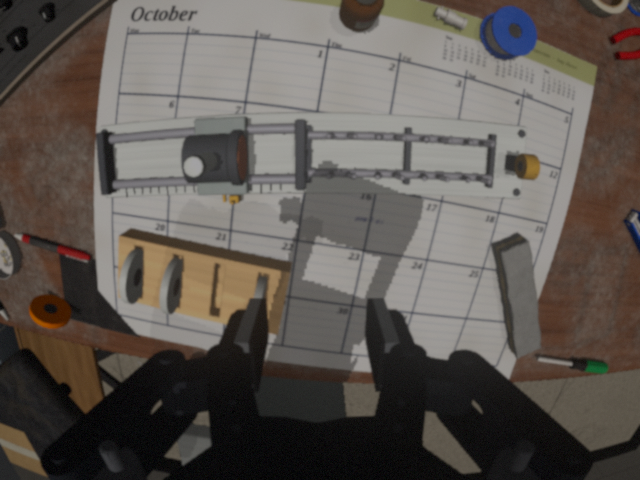

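The wrist view shows the post top at (193,167), the brass at about (231,198), and the whole bench from (100,160) to (540,165). I'll zoom on the pointer and clip and cross-check the positions.

```bash
python3 - <<'E'
from h import *
f=np.load('pics/w1.npz');p=f['p'];m={k:f[k] for k in('fx','fy','cx','cy','origin','attitude')}
cv2.imwrite('pics/crop2.png',cv2.resize(p[105:215,90:310,::-1],None,fx=3.6,fy=3.6,interpolation=cv2.INTER_CUBIC))
h=cv2.cvtColor(p,cv2.COLOR_RGB2HSV)
b=cv2.inRange(h,(12,110,70),(28,255,255)); n,l,s,ce=cv2.connectedComponentsWithStats(b)
for i in range(1,n):
    if s[i,4]>5 and 180<ce[i,0]<560 and ce[i,1]<215: print(s[i],ce[i])
import json;B=json.load(open('bench.json'));o=np.array([B['x'],B['y']])
def tb(u,v,z):
    w=onz('wrist',u,v,z,m)[:2]; return w.round(4),R.from_euler('z',-B['yaw'],degrees=True).apply([*(w-o),0])[:2].round(4)
print('post',tb(193,167,.112)); print('brass',tb(231,198,.025)); print('src',tb(528,166,.055))
g=cv2.cvtColor(p,cv2.COLOR_RGB2GRAY); w=cv2.inRange(h,(0,0,185),(180,60,255))
n,l,s,ce=cv2.connectedComponentsWithStats(w)
for i in range(1,n):
    if 30<s[i,4]<900 and 160<ce[i,0]<230 and 140<ce[i,1]<190: print('white',s[i],ce[i],tb(*ce[i],.112))
E
```

```text
[345   0  38  14 209] [361.77990431   6.35406699]
[447   0   5   2   6] [4.49166667e+02 1.66666667e-01]
[523 155  17  24 312] [530.81730769 166.74679487]
[223 195   3   6  12] [224.   197.75]
[229 195  11   9  70] [233.97142857 198.91428571]
post (array([0.5649, 0.0713]), array([0.0002, 0.1012]))
brass (array([0.5244, 0.0602]), array([-0.0412,  0.0939]))
src (array([ 0.5935, -0.2198]), array([ 0.0018, -0.1912]))
```

View pics/crop2.png

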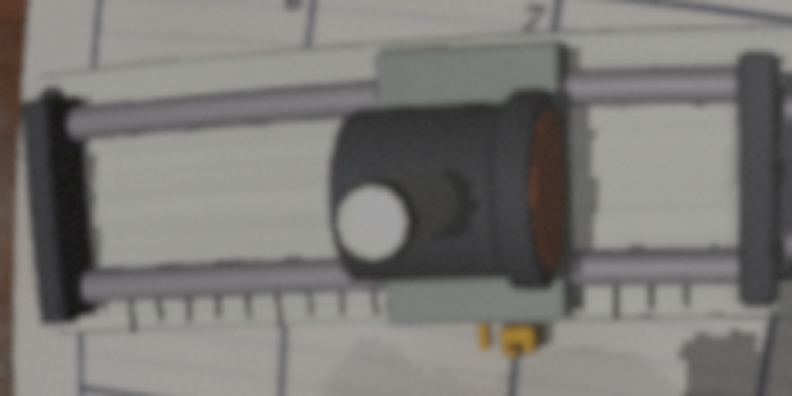

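The crop shows the thin brass pointer at image (224,198), in line with the post. The thicker clip is at (234,199), about 1 cm towards the rack. Next I grip the post.

```bash
python3 -m crank '[{"dp":[0.035,-0.06,0.03],"delta_rot":[0,0,0.0007],"fingers":0},{"dp":[0.035,-0.06,0.04],"delta_rot":[0,0,0],"fingers":0},{"dp":[0.0355,-0.061,0.04],"delta_rot":[0,0,0],"fingers":0},{"dp":[0,0,0.06],"delta_rot":[0,0,0],"fingers":0},{"dp":[0,0,0.03],"delta_rot":[0,0,0],"fingers":0},{"dp":[0,0,0],"delta_rot":[0,0,0],"fingers":0},{"dp":[0,0,0],"delta_rot":[0,0,0],"fingers":0}]'
python3 - <<'E'
from h import *
plan(.565,.0713,.10,5.3)
E
```

```text
t: 2.48
tcp_pos: [0.5645, 0.0681, 0.2031]
tool_rot: [0.999, 0.043, -0.001, -0.0]
force: [0.6, 0.3, -0.0]
finger_gap: 0.499
gripper_force: 0.0
turn z units -0.0010 dp units [ 0.0016 -0.0064  0.0983] tilt [-0.003 -0.    -1.   ] t 2.5
```

```bash
python3 -m crank '[{"dp":[0.0015,-0.0064,0.03],"delta_rot":[0,0,-0.001],"fingers":0},{"dp":[0,0,0.035],"delta_rot":[0,0,0],"fingers":0},{"dp":[0,0,0.032],"delta_rot":[0,0,0],"fingers":0},{"dp":[0,0,0],"delta_rot":[0,0,0],"fingers":-0.9},{"dp":[0,0,0],"delta_rot":[0,0,0],"fingers":-0.9},{"dp":[0,0,0],"delta_rot":[0,0,0],"fingers":-0.9},{"dp":[0,0,0],"delta_rot":[0,0,0],"fingers":-0.9},{"dp":[0,0,0],"delta_rot":[0,0,0],"fingers":-0.9},{"dp":[0,0,0],"delta_rot":[0,0,0],"fingers":-0.9},{"dp":[0,0,0],"delta_rot":[0,0,0],"fingers":-0.9}]' 30
python3 - <<'E'
from h import *
plan(.565,.0713,.10,5.3)
E
```

```text
t: 3.32
tcp_pos: [0.5661, 0.0725, 0.1567]
tool_rot: [0.999, 0.047, 0.001, 0.0]
force: [-2.1, -1.8, 5.6]
finger_gap: 0.173
gripper_force: 30.5
turn z units 0.0003 dp units [-0.0025  0.0022  0.0054] tilt [ 0.002 -0.001 -1.   ] t 3.3
```

```bash
python3 -m crank '[{"dp":[0,-0.02,0],"delta_rot":[0,0,0],"fingers":-0.9},{"dp":[0,-0.025,0],"delta_rot":[0,0,0],"fingers":-0.9},{"dp":[0,-0.025,0],"delta_rot":[0,0,0],"fingers":-0.9},{"dp":[0,-0.025,0],"delta_rot":[0,0,0],"fingers":-0.9},{"dp":[0,-0.025,0],"delta_rot":[0,0,0],"fingers":-0.9},{"dp":[0,-0.025,0],"delta_rot":[0,0,0],"fingers":-0.9},{"dp":[0,0,0],"delta_rot":[0,0,0],"fingers":-0.9}]'; python3 -m crank '[{"dp":[0,-0.01,0],"delta_rot":[0,0,0],"fingers":-0.9},{"dp":[0,-0.01,0],"delta_rot":[0,0,0],"fingers":-0.9},{"dp":[0,0,0],"delta_rot":[0,0,0],"fingers":-0.9}]'
```

```text
t: 3.9
tcp_pos: [0.5591, 0.1473, 0.1567]
tool_rot: [0.999, 0.048, 0.001, -0.001]
force: [-2.2, 1.7, 5.8]
finger_gap: 0.178
gripper_force: 30.6
t: 4.15
tcp_pos: [0.5583, 0.1559, 0.1567]
tool_rot: [0.999, 0.048, 0.001, -0.0]
force: [-2.4, 1.8, 5.2]
finger_gap: 0.177
gripper_force: 30.6
```

```bash
python3 -m crank '[{"dp":[0,-0.01,0],"delta_rot":[0,0,0],"fingers":-0.9},{"dp":[0,-0.01,0],"delta_rot":[0,0,0],"fingers":-0.9},{"dp":[0,0,0],"delta_rot":[0,0,0],"fingers":-0.9}]'; python3 -m crank '[{"dp":[0,-0.01,0],"delta_rot":[0,0,0],"fingers":-0.9},{"dp":[0,-0.01,0],"delta_rot":[0,0,0],"fingers":-0.9},{"dp":[0,0,0],"delta_rot":[0,0,0],"fingers":-0.9}]'
```

```text
t: 4.4
tcp_pos: [0.5574, 0.1656, 0.1567]
tool_rot: [0.999, 0.047, 0.001, -0.0]
force: [-0.5, -0.3, 6.2]
finger_gap: 0.175
gripper_force: 30.6
t: 4.65
tcp_pos: [0.5574, 0.1676, 0.1567]
tool_rot: [0.999, 0.051, 0.0, 0.007]
force: [-0.3, -30.5, 8.4]
finger_gap: 0.177
gripper_force: 32.4
```

```bash
python3 -m crank '[{"dp":[0,0,0],"delta_rot":[0,0,0],"fingers":-0.9},{"dp":[0,0,0],"delta_rot":[0,0,0],"fingers":-0.9},{"dp":[0,0,0],"delta_rot":[0,0,0],"fingers":-0.9},{"dp":[0,0.004,0],"delta_rot":[0,0,0],"fingers":0},{"dp":[0,0.004,0],"delta_rot":[0,0,0],"fingers":0},{"dp":[0,0.004,0],"delta_rot":[0,0,0],"fingers":0},{"dp":[0,0,0],"delta_rot":[0,0,0],"fingers":0},{"dp":[0,0,-0.06],"delta_rot":[0,0,0],"fingers":0},{"dp":[0,0,-0.06],"delta_rot":[0,0,0],"fingers":0},{"dp":[0,0,-0.04],"delta_rot":[0,0,0],"fingers":-0.3},{"dp":[0,0,0],"delta_rot":[0,0,0],"fingers":-0.3}]'
python3 - <<'E'
from h import *
p,d=manip.snapshot('top'); np.savez('pics/t2.npz',p=p,d=d); c=cloud('top',d)
cv2.imwrite('pics/t2.png',p[:,:,::-1])
m=((c[...,2]>.095)&(c[...,2]<.125)).astype(np.uint8); n,l,s,ce=cv2.connectedComponentsWithStats(m)
for i in range(1,n):
    if ce[i,0]<330 and 210<ce[i,0] and 190<ce[i,1]<280: print(s[i],c[l==i].mean(0))
plan(.4353,.1638,.15,-6.5)
plan(.4198,.0272,.15,-6.5)
E
```

```text
t: 5.57
tcp_pos: [0.5588, 0.1701, 0.2398]
tool_rot: [0.999, 0.048, 0.005, -0.001]
force: [1.1, 1.2, -0.1]
finger_gap: 0.347
gripper_force: 0.0
turn z units 0.0333 dp units [-0.2418  0.0397  0.0675] tilt [ 0.006  0.001 -1.   ] t 5.6
turn z units 0.0333 dp units [-0.2417  0.3147  0.0675] tilt [ 0.006  0.001 -1.   ] t 5.6
```

```bash
python3 -m crank '[{"dp":[0,0,0],"delta_rot":[0,-0.001,0.0166],"fingers":-0.3},{"dp":[0,0,0],"delta_rot":[0,0,0.0167],"fingers":-0.3},{"dp":[-0.06,0.01,0],"delta_rot":[0,0,0],"fingers":-0.3},{"dp":[-0.06,0.01,0],"delta_rot":[0,0,0],"fingers":-0.3},{"dp":[-0.06,0.01,0],"delta_rot":[0,0,0],"fingers":-0.3},{"dp":[-0.06,0.01,0.06],"delta_rot":[0,0,0],"fingers":-0.3},{"dp":[0,0,0],"delta_rot":[0,0,0],"fingers":-0.3},{"dp":[0,0,0],"delta_rot":[0,0,0],"fingers":-0.3}]'
python3 - <<'E'
from h import *
plan(.4353,.1638,.15,-6.5)
m=manip.camera_model('wrist'); p,d=manip.snapshot('wrist'); cv2.imwrite('pics/w2.png',p[:,:,::-1]); np.savez('pics/w2.npz',p=p,d=d,**m)
E
```

```text
t: 6.28
tcp_pos: [0.4312, 0.1629, 0.2047]
tool_rot: [0.998, -0.057, -0.008, 0.001]
force: [1.9, -0.4, 0.0]
finger_gap: 0.35
gripper_force: 0.0
turn z units -0.0000 dp units [ 0.0079 -0.0028  0.0014] tilt [-0.015 -0.001 -1.   ] t 6.3
```

View pics/w2.png

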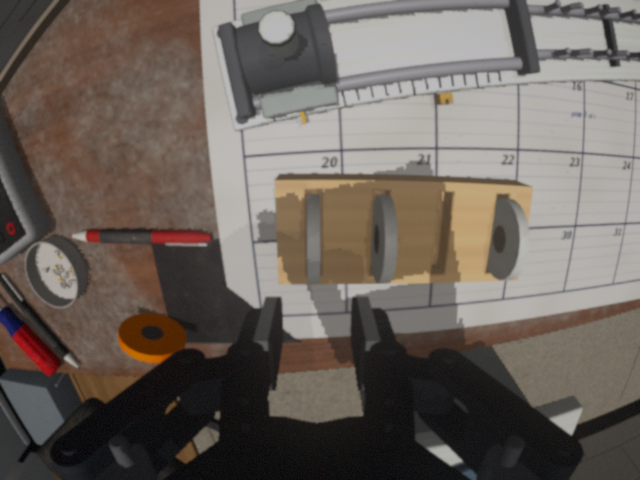

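The view shows the carriage against its far bracket with the pointer at (304,117), the index clip at (444,98), and discs at about (314,237), (384,238) and (507,238). I'll measure the discs and the pointer–clip distance from this frame.

```bash
python3 - <<'E'
from h import *
f=np.load('pics/w2.npz');p,d=f['p'],f['d'];m={k:f[k] for k in('fx','fy','cx','cy','origin','attitude')}
v,u=np.mgrid[:480,:640]; o,r=ray('wrist',u.ravel(),v.ravel(),m)
k=-R.from_quat(m['attitude']).inv().apply(r)[:,2]; C=(o+r*(d.ravel()/k)[:,None]).reshape(480,640,3)
print('caddy z',C[200,345],'table',C[300,560])
mk=((C[...,2]>.055)&(C[...,2]<.08)).astype(np.uint8); n,l,s,ce=cv2.connectedComponentsWithStats(mk)
for i in range(1,n):
    if s[i,4]>80 and 280<ce[i,0]<540 and 170<ce[i,1]<290:
        P=C[l==i]; q=P[P[:,2]>P[:,2].max()-.006]; print('disc',s[i],P[:,:2].max(0).round(4),P[:,:2].min(0).round(4),'mid',((P[:,:2].max(0)+P[:,:2].min(0))/2).round(4),'top',q.mean(0).round(4))
mk=((C[...,2]>.095)&(C[...,2]<.13)).astype(np.uint8); n,l,s,ce=cv2.connectedComponentsWithStats(mk)
for i in range(1,n):
    if s[i,4]>100 and ce[i,0]<330 and ce[i,1]<60: print('post',s[i],C[l==i].mean(0))
b=cv2.inRange(cv2.cvtColor(p,cv2.COLOR_RGB2HSV),(12,110,70),(28,255,255)); n,l,s,ce=cv2.connectedComponentsWithStats(b)
for i in range(1,n):
    if s[i,4]>8 and 280<ce[i,0]<470 and 80<ce[i,1]<135: print('brass',s[i],ce[i],C[l==i].mean(0),onz('wrist',*ce[i],.02,m))
cv2.imwrite('pics/crop3.png',cv2.resize(p[75:130,290:460,::-1],None,fx=4.5,fy=4.5,interpolation=cv2.INTER_CUBIC))
plan(.4353,.1638,.15,-6.5)
E
```

```text
caddy z [0.45724997 0.14048772 0.03074756] table [ 3.31503523e-01 -6.82852304e-02  2.21740337e-04]
disc [307 206  13  78 983] [0.4617 0.1703] [0.4113 0.1579] mid [0.4365 0.1641] top [0.437  0.1642 0.0679]
disc [ 378  207   20   77 1175] [0.4562 0.1253] [0.4047 0.1124] mid [0.4305 0.1188] top [0.4318 0.1187 0.0682]
disc [ 503  210   27   70 1183] [0.4456 0.0341] [0.396  0.0207] mid [0.4208 0.0274] top [0.4212 0.028  0.0677]
post [ 257   10   39   40 1217] [0.55511782 0.16583605 0.11001028]
brass [439  93  13  10 105] [445.08571429  97.57142857] [0.52126343 0.06154392 0.01662642] [0.52115524 0.06275888 0.02      ]
brass [300 111   6  12  42] [302.80952381 116.42857143] [0.5154928  0.16208692 0.02369813] [0.51551853 0.16220408 0.02      ]
turn z units -0.0001 dp units [ 0.0014 -0.0017  0.0035] tilt [-0.009 -0.    -1.   ] t 6.3
```

View pics/crop3.png

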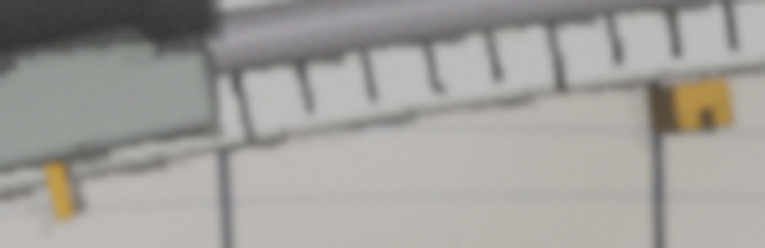

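The clip is the square at crop (700,105) and the pointer is at (60,190), about 100 mm apart along the bench. Next I grasp the first disc.

```bash
python3 -m crank '[{"dp":[0.004,-0.002,0.03],"delta_rot":[0,0.001,0],"fingers":-0.3},{"dp":[0,0,0.05],"delta_rot":[0,0,0],"fingers":-0.3},{"dp":[0,0,0.03],"delta_rot":[0,0,0],"fingers":-0.3},{"dp":[0,0,0],"delta_rot":[0,0,0],"fingers":-0.3},{"dp":[0,0,0],"delta_rot":[0,0,0],"fingers":-0.3}]'
python3 - <<'E'
from h import *
plan(.4365,.1641,.06,-6.5)
E
```

```text
t: 6.75
tcp_pos: [0.4389, 0.1636, 0.1514]
tool_rot: [0.998, -0.057, 0.0, 0.0]
force: [0.5, 0.4, -0.2]
finger_gap: 0.351
gripper_force: 0.0
turn z units -0.0002 dp units [-0.0049 -0.0004  0.0748] tilt [ 0.    -0.001 -1.   ] t 6.8
```

```bash
python3 -m crank '[{"dp":[-0.0049,-0.0004,0.03],"delta_rot":[0,0,0],"fingers":-0.3},{"dp":[0,0,0.045],"delta_rot":[0,0,0],"fingers":-0.3},{"dp":[0,0,0],"delta_rot":[0,0,0],"fingers":-0.3},{"dp":[0,0,0],"delta_rot":[0,0,0],"fingers":-1},{"dp":[0,0,0],"delta_rot":[0,0,0],"fingers":-1},{"dp":[0,0,0],"delta_rot":[0,0,0],"fingers":-1},{"dp":[0,0,0],"delta_rot":[0,0,0],"fingers":-1},{"dp":[0,0,0],"delta_rot":[0,0,0],"fingers":-1},{"dp":[0,0,0],"delta_rot":[0,0,0],"fingers":-1},{"dp":[0,0,0],"delta_rot":[0,0,0],"fingers":-1}]' 30
python3 - <<'E'
from h import *
plan(.4365,.1641,.06,-6.5)
E
```

```text
t: 7.58
tcp_pos: [0.4359, 0.164, 0.1154]
tool_rot: [0.998, -0.057, 0.001, 0.0]
force: [-0.0, -0.5, 6.8]
finger_gap: 0.087
gripper_force: 35.9
turn z units -0.0002 dp units [ 0.0012 -0.0004  0.0027] tilt [ 0.002 -0.001 -1.   ] t 7.6
```

```bash
python3 -m crank '[{"dp":[0,0,-0.03],"delta_rot":[0,0,0],"fingers":-1},{"dp":[0,0,-0.05],"delta_rot":[0,0,0],"fingers":-1},{"dp":[0,0,-0.06],"delta_rot":[0,0,0],"fingers":-1},{"dp":[0,0,-0.06],"delta_rot":[0,0,0],"fingers":-1},{"dp":[0,0,0],"delta_rot":[0,0,-0.0164],"fingers":-1},{"dp":[0,0,0],"delta_rot":[0,0,-0.0164],"fingers":-1},{"dp":[0,0,0],"delta_rot":[0,0,0],"fingers":-1}]'
python3 - <<'E'
from h import *
print(manip.sense()['finger_gap'])
plan(*bw(0,-.144),.13,5.3)
E
```

```text
t: 8.17
tcp_pos: [0.4351, 0.164, 0.2152]
tool_rot: [0.999, 0.047, 0.001, 0.0]
force: [0.9, 0.1, -0.6]
finger_gap: 0.088
gripper_force: 34.9
0.08779859162837286
turn z units 0.0001 dp units [0.2409 0.699  0.0625] tilt [ 0.001 -0.001 -1.   ] t 8.2
```

```bash
python3 -m crank '[{"dp":[0.0241,0.06,0],"delta_rot":[0,0,0],"fingers":-1},{"dp":[0.0241,0.07,0],"delta_rot":[0,0,0],"fingers":-1},{"dp":[0.0241,0.07,0],"delta_rot":[0,0,0],"fingers":-1},{"dp":[0.0241,0.07,0],"delta_rot":[0,0,0],"fingers":-1},{"dp":[0.0241,0.07,0],"delta_rot":[0,0,0],"fingers":-1},{"dp":[0.0241,0.07,0],"delta_rot":[0,0,0],"fingers":-1},{"dp":[0.0241,0.07,0],"delta_rot":[0,0,0],"fingers":-1},{"dp":[0.0241,0.07,0],"delta_rot":[0,0,0],"fingers":-1},{"dp":[0.0241,0.07,0],"delta_rot":[0,0,0],"fingers":-1},{"dp":[0.0241,0.07,0],"delta_rot":[0,0,0],"fingers":-1},{"dp":[0,0,0],"delta_rot":[0,0,0],"fingers":-1},{"dp":[0,0,0],"delta_rot":[0,0,0],"fingers":-1}]'
python3 - <<'E'
from h import *
manip.snapshot('top')
plan(*bw(0,-.144),.13,5.3)
m=manip.camera_model('wrist'); p,d=manip.snapshot('wrist'); cv2.imwrite('pics/w3.png',p[:,:,::-1]); np.savez('pics/w3.npz',p=p,d=d,**m)
E
```

```text
t: 9.17
tcp_pos: [0.5869, -0.1707, 0.2138]
tool_rot: [0.999, 0.043, -0.0, 0.0]
force: [0.1, 0.8, -1.3]
finger_gap: 0.092
gripper_force: 34.8
turn z units -0.0007 dp units [0.0021 0.0082 0.0593] tilt [-0.002  0.001 -1.   ] t 9.2
```

View pics/w3.png

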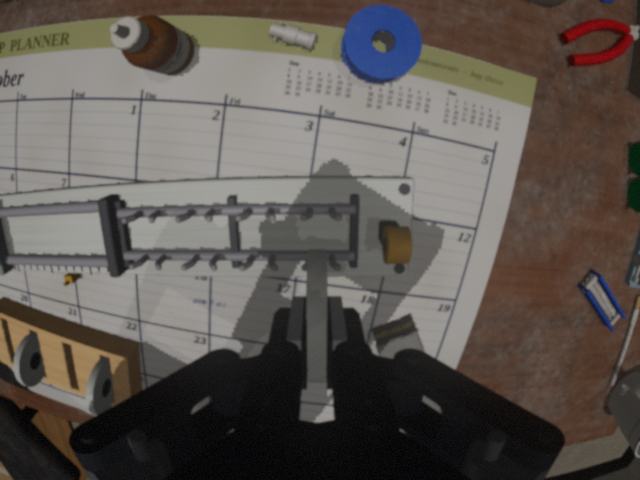

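The view shows the disc held between the fingers at (317,335), and the rack with its far-rod tines along v≈213 from u≈125 to 345. The source is at (396,243). I'll enlarge the rack.

```bash
python3 - <<'E'
from h import *
f=np.load('pics/w3.npz');p=f['p']
cv2.imwrite('pics/crop4.png',cv2.resize(p[170:280,230:420,::-1],None,fx=4.2,fy=4.2,interpolation=cv2.INTER_CUBIC))
E
```

```text
(no output)
```

View pics/crop4.png

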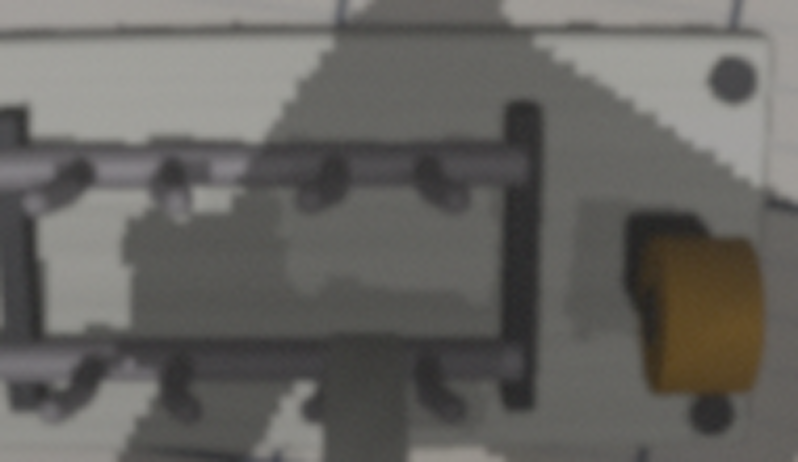

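The tine tips (crop) are at far rod (38,205), (180,210), (312,203), (455,203) and front rod (58,410), (190,410), (312,408), (452,408). The plate corner is at (768,36).

```bash
python3 - <<'E'
from h import *
f=np.load('pics/w3.npz');m={k:f[k] for k in('fx','fy','cx','cy','origin','attitude')}
def w(k,z):
    k=np.array(k,float); return onz('wrist',230+(k[:,0]+.5)/4.2-.5,170+(k[:,1]+.5)/4.2-.5,z,m)[:,:2]
g1=w([[38,205],[180,210],[58,410],[190,410]],.046);g0=w([[312,203],[455,203],[312,408],[452,408]],.046)
for n,g,y in(('g1',g1,-.1),('g0',g0,-.144)):
    print(n,g.round(4).tolist(),'mean',g.mean(0).round(4),'pred',bw(0,y).round(4))
print('corner',w([[768,36]],.012),bw(.04,-.215)); 
P=w([[732,80],[712,413]],.012); print('screws mid',P,P.mean(0))
a=np.r_[g1,g0]; print('rod dir', np.rad2deg(np.arctan2(*( (a[[0,1,4,5]].mean(0)-a[[2,3,6,7]].mean(0))[::-1]))))
plan(*bw(0,-.144),.13,5.3)
E
```

```text
g1 [[0.6008, -0.1151], [0.6019, -0.138], [0.5659, -0.1193], [0.568, -0.1414]] mean [ 0.5841 -0.1285] pred [ 0.5832 -0.1291]
g0 [[0.6048, -0.1587], [0.6068, -0.1811], [0.5702, -0.1614], [0.5722, -0.1843]] mean [ 0.5885 -0.1714] pred [ 0.5873 -0.1729]
corner [[ 0.63417204 -0.23678882]] [ 0.63366578 -0.23990783]
screws mid [[ 0.6254718  -0.23126581]
 [ 0.56151974 -0.23748304]] [ 0.59349577 -0.23437443]
rod dir 5.534934183442317
turn z units -0.0005 dp units [0.0027 0.0105 0.0594] tilt [-0.003  0.001 -1.   ] t 9.3
```

```bash
sed -i 's/^def bw.*/&\n    return _bw(x,y)+.001\ndef _bw(x,y):/' h.py; python3 -m crank '[{"dp":[0.002,0.0015,0.03],"delta_rot":[0,0,0],"fingers":-1},{"dp":[0,0,0],"delta_rot":[0,0,-0.0003],"fingers":-1},{"dp":[0,0,0],"delta_rot":[0,0,0],"fingers":-1}]'
python3 - <<'E'
from h import *
plan(*bw(0,-.144),.0705,5.3)
E
```

```text
t: 9.52
tcp_pos: [0.5865, -0.1674, 0.1989]
tool_rot: [0.999, 0.047, -0.002, -0.0]
force: [0.1, 0.7, -0.5]
finger_gap: 0.087
gripper_force: 34.9
turn z units 0.0003 dp units [0.0028 0.0093 0.1488] tilt [-0.003  0.001 -1.   ] t 9.5
```

```bash
python3 -m crank '[{"dp":[0.0028,0.0092,0.02],"delta_rot":[0,0.0005,0.0003],"fingers":-1},{"dp":[0,0,0.03],"delta_rot":[0,0,0],"fingers":-1},{"dp":[0,0,0.02],"delta_rot":[0,0,0],"fingers":-1},{"dp":[0,0,0],"delta_rot":[0,0,0],"fingers":-1},{"dp":[0,0,0],"delta_rot":[0,0,0],"fingers":-1},{"dp":[0,0,0],"delta_rot":[0,0,0],"fingers":-1}]'
python3 - <<'E'
from h import *
plan(*bw(0,-.144),.0705,5.3)
E
```

```text
t: 10.02
tcp_pos: [0.5898, -0.1737, 0.165]
tool_rot: [0.999, 0.046, 0.002, 0.001]
force: [0.6, 0.4, -0.3]
finger_gap: 0.087
gripper_force: 34.9
turn z units -0.0002 dp units [-0.0027 -0.0039  0.081 ] tilt [ 0.003 -0.001 -1.   ] t 10.0
```

```bash
python3 -m crank '[{"dp":[-0.0025,-0.0035,0],"delta_rot":[0,-0.0004,0],"fingers":-1},{"dp":[0,0,0],"delta_rot":[0,0,0],"fingers":-1},{"dp":[0,0,0.02],"delta_rot":[0,0,0],"fingers":-1},{"dp":[0,0,0.01],"delta_rot":[0,0,0],"fingers":-1},{"dp":[0,0,0],"delta_rot":[0,0,0],"fingers":-1},{"dp":[0,0,0],"delta_rot":[0,0,0],"fingers":-1}]'
python3 - <<'E'
from h import *
plan(*bw(0,-.144),.0705,5.3)
E
```

```text
t: 10.52
tcp_pos: [0.5878, -0.1719, 0.1489]
tool_rot: [0.999, 0.046, -0.0, 0.0]
force: [0.7, 0.4, -0.4]
finger_gap: 0.087
gripper_force: 34.9
turn z units -0.0002 dp units [0.001  0.     0.0489] tilt [-0.001 -0.    -1.   ] t 10.5
```

Aligned, so I'll lower the disc slowly into the gap.

```bash
python3 -m crank '[{"dp":[0,0,0.012],"delta_rot":[0,0,0],"fingers":-1},{"dp":[0,0,0.012],"delta_rot":[0,0,0],"fingers":-1},{"dp":[0,0,0.012],"delta_rot":[0,0,0],"fingers":-1},{"dp":[0,0,0],"delta_rot":[0,0,0],"fingers":-1}]'; python3 -m crank '[{"dp":[0,0,0.006],"delta_rot":[0,0,0],"fingers":-1},{"dp":[0,0,0.005],"delta_rot":[0,0,0],"fingers":-1},{"dp":[0,0,0],"delta_rot":[0,0,0],"fingers":-1},{"dp":[0,0,0],"delta_rot":[0,0,0],"fingers":-1}]'
```

```text
t: 10.85
tcp_pos: [0.5874, -0.1718, 0.1301]
tool_rot: [0.999, 0.046, -0.001, -0.0]
force: [1.0, 0.7, -0.7]
finger_gap: 0.088
gripper_force: 34.9
t: 11.18
tcp_pos: [0.5882, -0.1721, 0.1261]
tool_rot: [0.999, 0.046, 0.0, 0.0]
force: [-0.2, -0.3, -1.4]
finger_gap: 0.082
gripper_force: 34.9
```

```bash
python3 -m crank '[{"dp":[0,0,0.003],"delta_rot":[0,0,0],"fingers":-1},{"dp":[0,0,0],"delta_rot":[0,0,0],"fingers":-1},{"dp":[0,0,0],"delta_rot":[0,0,0],"fingers":-0.35},{"dp":[0,0,0],"delta_rot":[0,0,0],"fingers":-0.35},{"dp":[0,0,0],"delta_rot":[0,0,0],"fingers":-0.35},{"dp":[0,0,0],"delta_rot":[0,0,0],"fingers":-0.35},{"dp":[0,0,-0.03],"delta_rot":[0,0,0],"fingers":-0.35},{"dp":[0,0,-0.05],"delta_rot":[0,0,0],"fingers":-0.35},{"dp":[0,0,-0.06],"delta_rot":[0,0,0],"fingers":-0.35},{"dp":[0,0,-0.02],"delta_rot":[0,0,0],"fingers":-0.35},{"dp":[0,0,0],"delta_rot":[0,0,0],"fingers":-0.35}]'
python3 - <<'E'
from h import *
m=manip.camera_model('wrist'); p,d=manip.snapshot('wrist'); cv2.imwrite('pics/w4.png',p[100:400,:,::-1]); np.savez('pics/w4.npz',p=p,d=d,**m)
plan(.4305,.1188,.13,-6.5)
E
```

```text
t: 12.1
tcp_pos: [0.5899, -0.1728, 0.2079]
tool_rot: [0.999, 0.046, 0.003, 0.002]
force: [0.1, -0.3, 0.4]
finger_gap: 0.33
gripper_force: 0.0
turn z units 0.0326 dp units [-0.3804 -0.5427  0.0439] tilt [ 0.003 -0.002 -1.   ] t 12.2
```

View pics/w4.png

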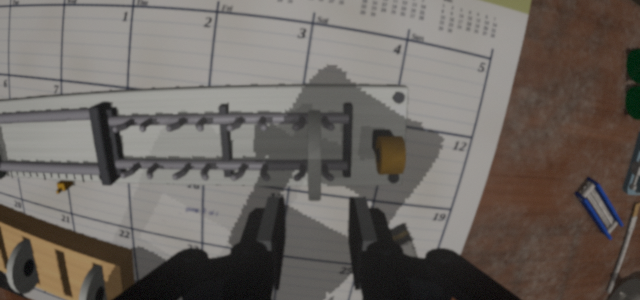

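The disc stands upright in gap_0 (image 314,250). On to the second disc.

```bash
python3 -m crank '[{"dp":[0,0,0],"delta_rot":[0,0,0.0163],"fingers":-0.35},{"dp":[0,0,0],"delta_rot":[0,0,0.0163],"fingers":-0.35},{"dp":[-0.0475,-0.0678,0],"delta_rot":[0,0,0],"fingers":-0.35},{"dp":[-0.0475,-0.0678,0],"delta_rot":[0,0,0],"fingers":-0.35},{"dp":[-0.0475,-0.0678,0],"delta_rot":[0,0,0],"fingers":-0.35},{"dp":[-0.0475,-0.0678,0],"delta_rot":[0,0,0],"fingers":-0.35},{"dp":[-0.0475,-0.0678,0],"delta_rot":[0,0,0],"fingers":-0.35},{"dp":[-0.0475,-0.0678,0],"delta_rot":[0,0,0],"fingers":-0.35},{"dp":[-0.0475,-0.0678,0],"delta_rot":[0,0,0],"fingers":-0.35},{"dp":[-0.0475,-0.067,0],"delta_rot":[0,0,0],"fingers":-0.35},{"dp":[0,0,0],"delta_rot":[0,0,0],"fingers":-0.35},{"dp":[0,0,0.02],"delta_rot":[0,0,0],"fingers":-0.35}]'; python3 -m crank '[{"dp":[0,0,0],"delta_rot":[0,0,0],"fingers":-0.35},{"dp":[0,0,0],"delta_rot":[0,0,0],"fingers":-0.35}]'
python3 - <<'E'
from h import *
plan(.4305,.1188,.0605,-6.5)
E
```

```text
t: 13.15
tcp_pos: [0.4281, 0.1206, 0.194]
tool_rot: [0.999, -0.054, -0.0, 0.0]
force: [0.0, 0.3, -0.3]
finger_gap: 0.326
gripper_force: 0.0
t: 13.32
tcp_pos: [0.4294, 0.1184, 0.1932]
tool_rot: [0.998, -0.057, -0.001, 0.001]
force: [0.5, -0.3, -0.5]
finger_gap: 0.326
gripper_force: 0.0
turn z units 0.0000 dp units [ 0.002  -0.0011  0.1575] tilt [-0.003 -0.001 -1.   ] t 13.3
```

```bash
python3 -m crank '[{"dp":[0.002,-0.001,0.03],"delta_rot":[0,0,0],"fingers":-0.35},{"dp":[0,0,0.05],"delta_rot":[0,0,0],"fingers":-0.35},{"dp":[0,0,0.03],"delta_rot":[0,0,0],"fingers":-0.35},{"dp":[0,0,0],"delta_rot":[0,0,0],"fingers":-0.35},{"dp":[0,0,0],"delta_rot":[0,0,0],"fingers":-0.35}]'
python3 - <<'E'
from h import *
plan(.4305,.1188,.0605,-6.5)
E
```

```text
t: 13.73
tcp_pos: [0.4311, 0.1181, 0.1387]
tool_rot: [0.998, -0.057, -0.001, 0.001]
force: [0.1, -0.4, 0.8]
finger_gap: 0.326
gripper_force: 0.0
turn z units -0.0002 dp units [-0.0013 -0.0012  0.0484] tilt [-0.002 -0.001 -1.   ] t 13.7
```

```bash
python3 -m crank '[{"dp":[-0.0012,-0.001,0.03],"delta_rot":[0,0,0],"fingers":-0.35},{"dp":[0,0,0.018],"delta_rot":[0,0,0],"fingers":-0.35},{"dp":[0,0,0],"delta_rot":[0,0,0],"fingers":-0.35},{"dp":[0,0,0],"delta_rot":[0,0,0],"fingers":-1},{"dp":[0,0,0],"delta_rot":[0,0,0],"fingers":-1},{"dp":[0,0,0],"delta_rot":[0,0,0],"fingers":-1},{"dp":[0,0,0],"delta_rot":[0,0,0],"fingers":-1},{"dp":[0,0,0],"delta_rot":[0,0,0],"fingers":-1},{"dp":[0,0,0],"delta_rot":[0,0,0],"fingers":-1},{"dp":[0,0,0],"delta_rot":[0,0,0],"fingers":-1}]' 30; python3 -m crank '[{"dp":[0,0,-0.03],"delta_rot":[0,0,0],"fingers":-1},{"dp":[0,0,-0.05],"delta_rot":[0,0,0],"fingers":-1},{"dp":[0,0,-0.06],"delta_rot":[0,0,0],"fingers":-1},{"dp":[0,0,-0.06],"delta_rot":[0,0,0],"fingers":-1},{"dp":[0,0,0],"delta_rot":[0,0,-0.0164],"fingers":-1},{"dp":[0,0,0],"delta_rot":[0,0,-0.0164],"fingers":-1},{"dp":[0,0,0],"delta_rot":[0,0,0],"fingers":-1}]'
python3 - <<'E'
from h import *
plan(*bw(0,-.1),.13,5.3)
E
```

```text
t: 14.57
tcp_pos: [0.4309, 0.1194, 0.1158]
tool_rot: [0.998, -0.057, 0.001, 0.0]
force: [-0.2, -0.0, 3.7]
finger_gap: 0.087
gripper_force: 34.8
t: 15.15
tcp_pos: [0.4305, 0.1195, 0.216]
tool_rot: [0.999, 0.047, 0.001, 0.0]
force: [0.0, 0.2, -0.8]
finger_gap: 0.087
gripper_force: 34.2
turn z units 0.0003 dp units [0.2605 0.5215 0.064 ] tilt [ 0.002 -0.001 -1.   ] t 15.2
```

```bash
python3 -m crank '[{"dp":[0.0325,0.065,0],"delta_rot":[0,0,0],"fingers":-1},{"dp":[0.0325,0.065,0],"delta_rot":[0,0,0],"fingers":-1},{"dp":[0.0325,0.065,0],"delta_rot":[0,0,0],"fingers":-1},{"dp":[0.0325,0.065,0],"delta_rot":[0,0,0],"fingers":-1},{"dp":[0.0325,0.065,0],"delta_rot":[0,0,0],"fingers":-1},{"dp":[0.0325,0.065,0],"delta_rot":[0,0,0],"fingers":-1},{"dp":[0.0325,0.065,0],"delta_rot":[0,0,0],"fingers":-1},{"dp":[0.0325,0.065,0],"delta_rot":[0,0,0],"fingers":-1},{"dp":[0,0,0],"delta_rot":[0,0,0],"fingers":-1},{"dp":[0,0,0],"delta_rot":[0,0,0],"fingers":-1},{"dp":[0,0,0],"delta_rot":[0,0,0],"fingers":-1}]'
python3 - <<'E'
from h import *
plan(*bw(0,-.1),.0706,5.3)
E
```

```text
t: 16.07
tcp_pos: [0.5829, -0.1269, 0.2145]
tool_rot: [0.999, 0.045, -0.001, -0.0]
force: [0.7, -0.0, -0.9]
finger_gap: 0.083
gripper_force: 34.2
turn z units -0.0003 dp units [0.0025 0.0026 0.1798] tilt [-0.003  0.001 -1.   ] t 16.1
```

```bash
python3 -m crank '[{"dp":[0.0025,0.0026,0.03],"delta_rot":[0,0.0003,0],"fingers":-1},{"dp":[0,0,0.05],"delta_rot":[0,0,0],"fingers":-1},{"dp":[0,0,0.02],"delta_rot":[0,0,0],"fingers":-1},{"dp":[0,0,0],"delta_rot":[0,0,0],"fingers":-1},{"dp":[0,0,0],"delta_rot":[0,0,0],"fingers":-1},{"dp":[0,0,0],"delta_rot":[0,0,0],"fingers":-1}]'
python3 - <<'E'
from h import *
plan(*bw(0,-.1),.0706,5.3)
E
```

```text
t: 16.57
tcp_pos: [0.5857, -0.1281, 0.1664]
tool_rot: [0.999, 0.047, 0.002, 0.001]
force: [0.1, 0.8, -1.7]
finger_gap: 0.088
gripper_force: 34.2
turn z units 0.0001 dp units [-0.003  -0.0003  0.0836] tilt [ 0.003 -0.001 -1.   ] t 16.6
```

```bash
python3 -m crank '[{"dp":[-0.0027,0,0],"delta_rot":[0,-0.0004,0],"fingers":-1},{"dp":[0,0,0],"delta_rot":[0,0,0],"fingers":-1},{"dp":[0,0,0.02],"delta_rot":[0,0,0],"fingers":-1},{"dp":[0,0,0.012],"delta_rot":[0,0,0],"fingers":-1},{"dp":[0,0,0],"delta_rot":[0,0,0],"fingers":-1},{"dp":[0,0,0],"delta_rot":[0,0,0],"fingers":-1}]'
python3 - <<'E'
from h import *
plan(*bw(0,-.1),.0706,5.3)
E
```

```text
t: 17.07
tcp_pos: [0.5837, -0.1286, 0.1488]
tool_rot: [0.999, 0.046, -0.001, 0.0]
force: [-0.3, 0.1, -0.7]
finger_gap: 0.086
gripper_force: 34.2
turn z units -0.0000 dp units [ 0.0012 -0.001   0.0485] tilt [-0.002 -0.    -1.   ] t 17.1
```

```bash
python3 -m crank '[{"dp":[0.0008,-0.0008,0.012],"delta_rot":[0,0,0],"fingers":-1},{"dp":[0,0,0.012],"delta_rot":[0,0,0],"fingers":-1},{"dp":[0,0,0.012],"delta_rot":[0,0,0],"fingers":-1},{"dp":[0,0,0],"delta_rot":[0,0,0],"fingers":-1}]'; python3 -m crank '[{"dp":[0,0,0.006],"delta_rot":[0,0,0],"fingers":-1},{"dp":[0,0,0.006],"delta_rot":[0,0,0],"fingers":-1},{"dp":[0,0,0],"delta_rot":[0,0,0],"fingers":-1},{"dp":[0,0,0],"delta_rot":[0,0,0],"fingers":-1}]'
```

```text
t: 17.4
tcp_pos: [0.5837, -0.128, 0.1301]
tool_rot: [0.999, 0.046, -0.001, -0.0]
force: [-0.7, 0.3, -1.5]
finger_gap: 0.086
gripper_force: 34.2
t: 17.73
tcp_pos: [0.5845, -0.1283, 0.1255]
tool_rot: [0.999, 0.046, -0.0, 0.0]
force: [-0.3, -0.8, -1.0]
finger_gap: 0.086
gripper_force: 34.2
```

```bash
python3 -m crank '[{"dp":[0,0,0.0025],"delta_rot":[0,0,0],"fingers":-1},{"dp":[0,0,0],"delta_rot":[0,0,0],"fingers":-1},{"dp":[0,0,0],"delta_rot":[0,0,0],"fingers":-0.35},{"dp":[0,0,0],"delta_rot":[0,0,0],"fingers":-0.35},{"dp":[0,0,0],"delta_rot":[0,0,0],"fingers":-0.35},{"dp":[0,0,0],"delta_rot":[0,0,0],"fingers":-0.35},{"dp":[0,0,-0.03],"delta_rot":[0,0,0],"fingers":-0.35},{"dp":[0,0,-0.05],"delta_rot":[0,0,0],"fingers":-0.35},{"dp":[0,0,-0.06],"delta_rot":[0,0,0],"fingers":-0.35},{"dp":[0,0,-0.02],"delta_rot":[0,0,0],"fingers":-0.35},{"dp":[0,0,0],"delta_rot":[0,0,0],"fingers":-0.35}]'
python3 - <<'E'
from h import *
plan(.4208,.0274,.13,-6.5)
E
```

```text
t: 18.65
tcp_pos: [0.5862, -0.1289, 0.2075]
tool_rot: [0.999, 0.046, 0.003, 0.002]
force: [0.2, 0.2, 0.1]
finger_gap: 0.327
gripper_force: 0.0
turn z units 0.0328 dp units [-0.3641 -0.2731  0.0469] tilt [ 0.006 -0.004 -1.   ] t 18.6
```

```bash
python3 -m crank '[{"dp":[0,0,0],"delta_rot":[0,0,0.0163],"fingers":-0.35},{"dp":[0,0,0],"delta_rot":[0,0,0.0163],"fingers":-0.35},{"dp":[-0.06,-0.0454,0],"delta_rot":[0,0,0],"fingers":-0.35},{"dp":[-0.06,-0.0454,0],"delta_rot":[0,0,0],"fingers":-0.35},{"dp":[-0.06,-0.0454,0],"delta_rot":[0,0,0],"fingers":-0.35},{"dp":[-0.06,-0.0454,0],"delta_rot":[0,0,0],"fingers":-0.35},{"dp":[-0.06,-0.0454,0],"delta_rot":[0,0,0],"fingers":-0.35},{"dp":[-0.06,-0.0454,0],"delta_rot":[0,0,0],"fingers":-0.35},{"dp":[0,0,0.03],"delta_rot":[0,0,0],"fingers":-0.35},{"dp":[0,0,0],"delta_rot":[0,0,0],"fingers":-0.35},{"dp":[0,0,0],"delta_rot":[0,0,0],"fingers":-0.35},{"dp":[0,0,0],"delta_rot":[0,0,0],"fingers":-0.35}]'
python3 - <<'E'
from h import *
plan(.4208,.0274,.0605,-6.5)
E
```

```text
t: 19.65
tcp_pos: [0.4222, 0.0266, 0.1891]
tool_rot: [0.998, -0.056, 0.001, 0.001]
force: [0.1, -0.4, 0.6]
finger_gap: 0.327
gripper_force: 0.0
turn z units 0.0001 dp units [-0.0029 -0.0012  0.1491] tilt [ 0.001 -0.001 -1.   ] t 19.6
```

```bash
python3 -m crank '[{"dp":[-0.0027,-0.0012,0.03],"delta_rot":[0,0,0],"fingers":-0.35},{"dp":[0,0,0.05],"delta_rot":[0,0,0],"fingers":-0.35},{"dp":[0,0,0.03],"delta_rot":[0,0,0],"fingers":-0.35},{"dp":[0,0,0],"delta_rot":[0,0,0],"fingers":-0.35},{"dp":[0,0,0],"delta_rot":[0,0,0],"fingers":-0.35}]'
python3 - <<'E'
from h import *
plan(.4208,.0274,.0605,-6.5)
E
```

```text
t: 20.07
tcp_pos: [0.4205, 0.0272, 0.1339]
tool_rot: [0.998, -0.057, -0.0, 0.0]
force: [0.4, -0.0, 0.3]
finger_gap: 0.327
gripper_force: 0.0
turn z units -0.0000 dp units [ 0.0006 -0.0005  0.0388] tilt [-0.001 -0.001 -1.   ] t 20.1
```

```bash
python3 -m crank '[{"dp":[0.0005,-0.0005,0.02],"delta_rot":[0,0,0],"fingers":-0.35},{"dp":[0,0,0.018],"delta_rot":[0,0,0],"fingers":-0.35},{"dp":[0,0,0],"delta_rot":[0,0,0],"fingers":-0.35},{"dp":[0,0,0],"delta_rot":[0,0,0],"fingers":-1},{"dp":[0,0,0],"delta_rot":[0,0,0],"fingers":-1},{"dp":[0,0,0],"delta_rot":[0,0,0],"fingers":-1},{"dp":[0,0,0],"delta_rot":[0,0,0],"fingers":-1},{"dp":[0,0,0],"delta_rot":[0,0,0],"fingers":-1},{"dp":[0,0,0],"delta_rot":[0,0,0],"fingers":-1},{"dp":[0,0,0],"delta_rot":[0,0,0],"fingers":-1}]' 30; python3 -m crank '[{"dp":[0,0,-0.03],"delta_rot":[0,0,0],"fingers":-1},{"dp":[0,0,-0.05],"delta_rot":[0,0,0],"fingers":-1},{"dp":[0,0,-0.06],"delta_rot":[0,0,0],"fingers":-1},{"dp":[0,0,-0.06],"delta_rot":[0,0,0],"fingers":-1},{"dp":[0,0,0],"delta_rot":[0,0,-0.0164],"fingers":-1},{"dp":[0,0,0],"delta_rot":[0,0,-0.0164],"fingers":-1},{"dp":[0,0,0],"delta_rot":[0,0,0],"fingers":-1}]'
python3 - <<'E'
from h import *
plan(*bw(0,-.056),.13,5.3)
E
```

```text
t: 20.9
tcp_pos: [0.4206, 0.0279, 0.116]
tool_rot: [0.998, -0.056, 0.001, 0.001]
force: [-0.6, -0.6, 7.1]
finger_gap: 0.083
gripper_force: 35.0
t: 21.48
tcp_pos: [0.4197, 0.0284, 0.216]
tool_rot: [0.999, 0.048, 0.0, 0.001]
force: [-0.2, 0.2, -0.8]
finger_gap: 0.087
gripper_force: 33.9
turn z units 0.0005 dp units [0.2988 0.254  0.0639] tilt [ 0.001 -0.001 -1.   ] t 21.5
```

```bash
python3 -m crank '[{"dp":[0.0495,0.0425,0],"delta_rot":[0,0,0.0003],"fingers":-1},{"dp":[0.05,0.0425,0],"delta_rot":[0,0,0],"fingers":-1},{"dp":[0.05,0.0425,0],"delta_rot":[0,0,0],"fingers":-1},{"dp":[0.05,0.0425,0],"delta_rot":[0,0,0],"fingers":-1},{"dp":[0.05,0.0425,0],"delta_rot":[0,0,0],"fingers":-1},{"dp":[0.05,0.0425,0],"delta_rot":[0,0,0],"fingers":-1},{"dp":[0,0,0.03],"delta_rot":[0,0,0],"fingers":-1},{"dp":[0,0,0.05],"delta_rot":[0,0,0],"fingers":-1},{"dp":[0,0,0],"delta_rot":[0,0,0],"fingers":-1},{"dp":[0,0,0],"delta_rot":[0,0,0],"fingers":-1},{"dp":[0,0,0],"delta_rot":[0,0,0],"fingers":-1}]'
python3 - <<'E'
from h import *
plan(*bw(0,-.056),.0708,5.3)
E
```

```text
t: 22.4
tcp_pos: [0.5804, -0.0847, 0.1754]
tool_rot: [0.999, 0.046, -0.001, 0.0]
force: [-0.1, -0.3, 0.0]
finger_gap: 0.087
gripper_force: 33.9
turn z units -0.0002 dp units [-0.0004 -0.0008  0.1012] tilt [-0.001 -0.001 -1.   ] t 22.4
```

```bash
python3 -m crank '[{"dp":[-0.0002,-0.0006,0.02],"delta_rot":[0,0,0],"fingers":-1},{"dp":[0,0,0.03],"delta_rot":[0,0,0],"fingers":-1},{"dp":[0,0,0],"delta_rot":[0,0,0],"fingers":-1},{"dp":[0,0,0],"delta_rot":[0,0,0],"fingers":-1},{"dp":[0,0,0],"delta_rot":[0,0,0],"fingers":-1}]'
python3 - <<'E'
from h import *
plan(*bw(0,-.056),.0708,5.3)
E
```

```text
t: 22.82
tcp_pos: [0.581, -0.0847, 0.1511]
tool_rot: [0.999, 0.046, 0.0, 0.001]
force: [-0.2, -0.3, -0.6]
finger_gap: 0.083
gripper_force: 33.9
turn z units -0.0001 dp units [-0.0015 -0.001   0.0526] tilt [ 0.001 -0.001 -1.   ] t 22.8
```

```bash
python3 -m crank '[{"dp":[-0.001,-0.001,0.012],"delta_rot":[0,0,0],"fingers":-1},{"dp":[0,0,0.014],"delta_rot":[0,0,0],"fingers":-1},{"dp":[0,0,0.012],"delta_rot":[0,0,0],"fingers":-1},{"dp":[0,0,0],"delta_rot":[0,0,0],"fingers":-1}]'; python3 -m crank '[{"dp":[0,0,0.007],"delta_rot":[0,0,0],"fingers":-1},{"dp":[0,0,0.007],"delta_rot":[0,0,0],"fingers":-1},{"dp":[0,0,0],"delta_rot":[0,0,0],"fingers":-1},{"dp":[0,0,0],"delta_rot":[0,0,0],"fingers":-1}]'
```

```text
t: 23.15
tcp_pos: [0.5793, -0.084, 0.13]
tool_rot: [0.999, 0.046, -0.001, 0.0]
force: [0.2, -0.5, -1.7]
finger_gap: 0.087
gripper_force: 33.9
t: 23.48
tcp_pos: [0.5806, -0.0845, 0.1248]
tool_rot: [0.999, 0.046, 0.001, 0.001]
force: [0.4, -0.5, 2.6]
finger_gap: 0.085
gripper_force: 34.5
```

```bash
python3 -m crank '[{"dp":[0,0,0],"delta_rot":[0,0,0],"fingers":-1},{"dp":[0,0,0],"delta_rot":[0,0,0],"fingers":-0.35},{"dp":[0,0,0],"delta_rot":[0,0,0],"fingers":-0.35},{"dp":[0,0,0],"delta_rot":[0,0,0],"fingers":-0.35},{"dp":[0,0,0],"delta_rot":[0,0,0],"fingers":-0.35},{"dp":[0,0,-0.03],"delta_rot":[0,0,0],"fingers":-0.35},{"dp":[0,0,-0.05],"delta_rot":[0,0,0],"fingers":-0.35},{"dp":[0,0,-0.06],"delta_rot":[0,0,0],"fingers":-0.35},{"dp":[0,0,-0.04],"delta_rot":[0,0,0],"fingers":-0.35},{"dp":[-0.06,-0.05,0],"delta_rot":[0,0,0],"fingers":-0.35},{"dp":[-0.06,-0.05,0],"delta_rot":[0,0,0],"fingers":-0.35},{"dp":[-0.06,-0.05,0],"delta_rot":[0,0,0],"fingers":-0.35}]'; python3 -m crank '[{"dp":[-0.06,-0.06,0],"delta_rot":[0,0,0],"fingers":-0.35},{"dp":[-0.02,-0.06,0],"delta_rot":[0,0,0],"fingers":-0.35},{"dp":[0,0,0],"delta_rot":[0,0,0],"fingers":-0.35},{"dp":[0,0,0],"delta_rot":[0,0,0],"fingers":-0.35},{"dp":[0,0,0],"delta_rot":[0,0,0],"fingers":-0.35},{"dp":[0,0,0],"delta_rot":[0,0,0],"fingers":-0.35}]'
python3 - <<'E'
from h import *
m=manip.camera_model('wrist'); p,d=manip.snapshot('wrist'); cv2.imwrite('pics/w5.png',p[:,:,::-1]); np.savez('pics/w5.npz',p=p,d=d,**m); print(m)
E
```

```text
t: 24.48
tcp_pos: [0.4827, -0.0174, 0.2147]
tool_rot: [0.999, 0.045, 0.001, 0.001]
force: [0.8, 1.1, -1.0]
finger_gap: 0.325
gripper_force: 0.0
t: 24.98
tcp_pos: [0.4405, 0.037, 0.2144]
tool_rot: [0.999, 0.046, 0.001, 0.001]
force: [0.2, -0.5, -0.2]
finger_gap: 0.331
gripper_force: 0.0
{'fx': 371.64829954431775, 'fy': 371.64829954431775, 'cx': 316.3804963771262, 'cy': 241.92654858176365, 'origin': array([0.52198325, 0.04480067, 0.28427595]), 'attitude': array([-0.1176083 ,  0.10569395, -0.66570132,  0.72927281])}
```

View pics/w5.png

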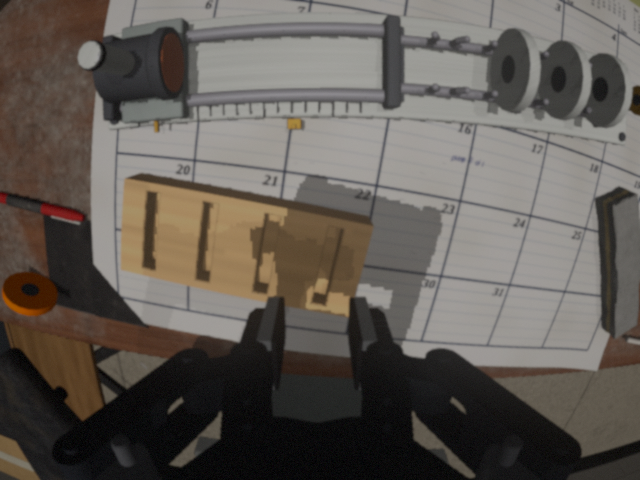

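All three discs stand in gaps 0, 1 and 2 (515,70; 565,78; 605,90), and the caddy is empty. The pointer is at (156,126) and the clip at (294,124).

```bash
python3 - <<'E'
from h import *
f=np.load('pics/w5.npz');p,d=f['p'],f['d'];m={k:f[k] for k in('fx','fy','cx','cy','origin','attitude')}
b=cv2.inRange(cv2.cvtColor(p,cv2.COLOR_RGB2HSV),(12,110,70),(28,255,255)); n,l,s,ce=cv2.connectedComponentsWithStats(b)
yb=np.array([-np.sin(np.deg2rad(5.3)),np.cos(np.deg2rad(5.3))]); o=bw(0,0)
for i in range(1,n):
    if s[i,4]>8 and 130<ce[i,0]<320 and 100<ce[i,1]<140:
        x,y,ww,h=s[i,:4]
        for z in(.012,.02,.03): print(s[i],ce[i].round(1),z,'bench y',[round(float((onz('wrist',u,ce[i,1],z,m)[:2]-o)@yb),4) for u in(x,ce[i,0],x+ww)])
        print(np.median(d[l==i]))
cv2.imwrite('pics/crop5.png',cv2.resize(p[105:135,270:320,::-1],None,fx=10,fy=10,interpolation=cv2.INTER_CUBIC))
plan(.5552,.166,.15,5.3)
E
```

```text
[288 118  13  11 125] [293.9 123.3] 0.012 bench y [0.0977, 0.0935, 0.0883]
[288 118  13  11 125] [293.9 123.3] 0.02 bench y [0.0971, 0.093, 0.088]
[288 118  13  11 125] [293.9 123.3] 0.03 bench y [0.0964, 0.0924, 0.0876]
0.25447765
[154 121   5  11  35] [155.9 125.5] 0.012 bench y [0.2017, 0.2001, 0.1974]
[154 121   5  11  35] [155.9 125.5] 0.02 bench y [0.1981, 0.1965, 0.1939]
[154 121   5  11  35] [155.9 125.5] 0.03 bench y [0.1935, 0.192, 0.1895]
0.24595045
turn z units -0.0003 dp units [ 0.2526 -0.236   0.0206] tilt [ 0.002 -0.001 -1.   ] t 25.0
```

View pics/crop5.png

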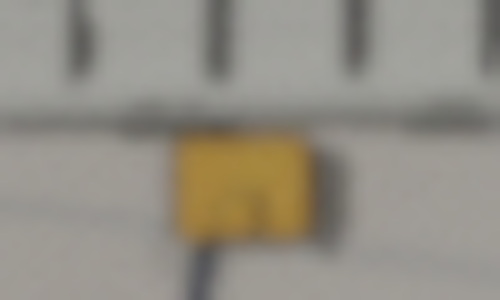

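The clip is a 9 mm square with its tip at its middle, so the index is at bench y ≈ 0.0925. The post is now at about 0.196. Next I grip the post.

```bash
python3 -m crank '[{"dp":[0.05,-0.047,0],"delta_rot":[0,0,0],"fingers":0},{"dp":[0.05,-0.047,0],"delta_rot":[0,0,0],"fingers":0},{"dp":[0.05,-0.047,0],"delta_rot":[0,0,0],"fingers":0},{"dp":[0.05,-0.047,0],"delta_rot":[0,0,0],"fingers":0},{"dp":[0.05,-0.047,0],"delta_rot":[0,0,0],"fingers":0},{"dp":[0,0,0],"delta_rot":[0,0,0],"fingers":0},{"dp":[0,0,0],"delta_rot":[0,0,0],"fingers":0},{"dp":[0,0,0],"delta_rot":[0,0,0],"fingers":0}]'
python3 - <<'E'
from h import *
plan(.5552,.166,.1,5.3)
E
```

```text
t: 25.7
tcp_pos: [0.5523, 0.1655, 0.2134]
tool_rot: [0.999, 0.046, -0.001, 0.001]
force: [0.4, 0.4, -0.6]
finger_gap: 0.501
gripper_force: 0.0
turn z units -0.0002 dp units [ 0.0059 -0.0005  0.1189] tilt [-0.002 -0.001 -1.   ] t 25.7
```

```bash
python3 -m crank '[{"dp":[0.005,-0.0005,0.03],"delta_rot":[0,0,0],"fingers":0},{"dp":[0,0,0.05],"delta_rot":[0,0,0],"fingers":0},{"dp":[0,0,0.038],"delta_rot":[0,0,0],"fingers":0},{"dp":[0,0,0],"delta_rot":[0,0,0],"fingers":-0.9},{"dp":[0,0,0],"delta_rot":[0,0,0],"fingers":-0.9},{"dp":[0,0,0],"delta_rot":[0,0,0],"fingers":-0.9},{"dp":[0,0,0],"delta_rot":[0,0,0],"fingers":-0.9},{"dp":[0,0,0],"delta_rot":[0,0,0],"fingers":-0.9},{"dp":[0,0,0],"delta_rot":[0,0,0],"fingers":-0.9},{"dp":[0,0,0],"delta_rot":[0,0,0],"fingers":-0.9}]' 30
python3 - <<'E'
from h import *
s=manip.sense(); yb=np.array([-np.sin(np.deg2rad(5.3)),np.cos(np.deg2rad(5.3))]); print((s['tcp_pos'][:2]-bw(0,0))@yb,s['tcp_pos'])
plan(*(s['tcp_pos'][:2]-yb*.097),.1,5.3)
E
```

```text
t: 26.53
tcp_pos: [0.5542, 0.166, 0.155]
tool_rot: [0.999, 0.046, -0.001, 0.001]
force: [-2.3, -5.3, -7.6]
finger_gap: 0.174
gripper_force: 30.0
0.19562983655418192 [0.55420989 0.1660288  0.15504309]
turn z units -0.0000 dp units [0.     0.194  0.0021] tilt [-0.002 -0.002 -1.   ] t 26.5
```

```bash
python3 -m crank '[{"dp":[0,0.02,0],"delta_rot":[0,0,0],"fingers":-0.9},{"dp":[0,0.025,0],"delta_rot":[0,0,0],"fingers":-0.9},{"dp":[0,0.025,0],"delta_rot":[0,0,0],"fingers":-0.9},{"dp":[0,0.025,0],"delta_rot":[0,0,0],"fingers":-0.9},{"dp":[0,0.025,0],"delta_rot":[0,0,0],"fingers":-0.9},{"dp":[0,0.025,0],"delta_rot":[0,0,0],"fingers":-0.9},{"dp":[0,0.025,0],"delta_rot":[0,0,0],"fingers":-0.9},{"dp":[0,0.015,0],"delta_rot":[0,0,0],"fingers":-0.9},{"dp":[0,0.009,0],"delta_rot":[0,0,0],"fingers":-0.9},{"dp":[0,0,0],"delta_rot":[0,0,0],"fingers":-0.9},{"dp":[0,0,0],"delta_rot":[0,0,0],"fingers":-0.9},{"dp":[0,0,0],"delta_rot":[0,0,0],"fingers":-0.9}]'
python3 - <<'E'
from h import *
s=manip.sense(); yb=np.array([-np.sin(np.deg2rad(5.3)),np.cos(np.deg2rad(5.3))]); print((s['tcp_pos'][:2]-bw(0,0))@yb,s['tcp_pos'])
for n in('scene','wrist'):
    p,d=manip.snapshot(n)
    b=cv2.inRange(cv2.cvtColor(p,cv2.COLOR_RGB2HSV),(12,110,70),(28,255,255)); k,l,S,ce=cv2.connectedComponentsWithStats(b)
    for i in range(1,k):
        if S[i,4]>5: print(n,S[i],ce[i].round(1))
    cv2.imwrite(f'pics/i_{n}.png',p[:,:,::-1])
E
```

```text
t: 27.53
tcp_pos: [0.5634, 0.0689, 0.155]
tool_rot: [0.999, 0.046, -0.001, 0.001]
force: [-3.9, -1.9, -6.9]
finger_gap: 0.177
gripper_force: 30.2
0.09803115996929038 [0.56335959 0.06885986 0.15504724]
scene [343 120  17  12  63] [351.6 125. ]
scene [380 125  10  10  60] [384.4 128.1]
scene [383 142   5   2   6] [385.2 142.5]
scene [353 196   8   8  41] [356.9 199. ]
scene [223 210   3   4   6] [223.8 211.7]
scene [213 214   3   5   8] [214.2 216.2]
scene [203 217  10   8  28] [206.9 220.1]
scene [266 216  14  24 240] [272.4 227.3]
scene [318 292   5   6  20] [320.6 294. ]
scene [310 418  31  31 462] [324.4 431.7]
wrist [540   1  20  14 103] [548.9   7.3]
wrist [539  16   4   6   7] [540.4  18.7]
wrist [632  17   4   6   9] [633.8  19.3]
wrist [549  22   7  14  30] [552.   28.3]
wrist [630  28   5   2   7] [632.3  28.3]
wrist [615  32   4   5   6] [616.7  33.8]
wrist [565  43   9   7  29] [568.4  46. ]
wrist [571  42  12  14  19] [577.6  48.5]
wrist [618  46   3   3   6] [619.   47.2]
wrist [632  50   3   5   7] [633.4  51.6]
wrist [86 64  3  5  8] [87.  66.1]
wrist [88 81  3  3  6] [89.3 81.8]
wrist [ 30 110   4   7   9] [ 31.1 113.4]
wrist [ 51 129   5   3   6] [ 53.2 130. ]
wrist [ 26 145   4   5   6] [ 27.2 147.3]
wrist [ 58 145   5   3   7] [ 59.9 145.7]
wrist [ 78 144   2   6   8] [ 78.6 146.8]
wrist [ 61 151   2   5   6] [ 61.5 152.7]
wrist [ 77 182   6   4   7] [ 79.7 183.7]
wrist [ 43 366   5   4  14] [ 44.9 367.6]
wrist [144 367  19  18 168] [151.2 374.2]
wrist [ 48 386   4   2   6] [ 49.2 386.7]
wrist [182 395  19  18 135] [191.4 403.8]
wrist [290 400  54  22 856] [314.8 411. ]
wrist [ 25 427  42  31 246] [ 43.7 448.8]
wrist [202 426  26  23 160] [216.4 436.7]
wrist [  0 468  25  12 158] [  8.3 475.5]
```

```bash
python3 -m crank '[{"dp":[0,0.005,0],"delta_rot":[0,0,0],"fingers":-0.9},{"dp":[0,0.0055,0],"delta_rot":[0,0,0],"fingers":-0.9},{"dp":[0,0,0],"delta_rot":[0,0,0],"fingers":-0.9},{"dp":[0,0,0],"delta_rot":[0,0,0],"fingers":-0.9},{"dp":[0,0,0],"delta_rot":[0,0,0],"fingers":-0.9},{"dp":[0,0,0],"delta_rot":[0,0,0],"fingers":-0.9}]'; python3 -m crank '[{"dp":[0,0,0],"delta_rot":[0,0,0],"fingers":0},{"dp":[0,0,0],"delta_rot":[0,0,0],"fingers":0},{"dp":[0,0,0],"delta_rot":[0,0,0],"fingers":0},{"dp":[0,0,0],"delta_rot":[0,0,0],"fingers":0},{"dp":[0,0,-0.06],"delta_rot":[0,0,0],"fingers":0},{"dp":[0,0,-0.06],"delta_rot":[0,0,0],"fingers":0},{"dp":[-0.08,0,0],"delta_rot":[0,0,0],"fingers":0},{"dp":[-0.08,0,0],"delta_rot":[0,0,0],"fingers":0},{"dp":[-0.07,0,0],"delta_rot":[0,0,0],"fingers":0},{"dp":[0,0,0],"delta_rot":[0,0,0],"fingers":0},{"dp":[0,0,0],"delta_rot":[0,0,0],"fingers":0}]'
python3 - <<'E'
from h import *
m=manip.camera_model('wrist'); p,d=manip.snapshot('wrist'); np.savez('pics/w6.npz',p=p,d=d,**m)
yb=np.array([-np.sin(np.deg2rad(5.3)),np.cos(np.deg2rad(5.3))]); o=bw(0,0); print('cam bench y',(m['origin'][:2]-o)@yb)
b=cv2.inRange(cv2.cvtColor(p,cv2.COLOR_RGB2HSV),(12,110,70),(28,255,255)); n,l,s,ce=cv2.connectedComponentsWithStats(b)
for i in range(1,n):
    if s[i,4]>8 and 200<ce[i,0]<420 and 60<ce[i,1]<200:
        x,y,ww,h=s[i,:4]; print(s[i],ce[i].round(1),[round(float((onz('wrist',u,ce[i,1],.022,m)[:2]-o)@yb),4) for u in(x,ce[i,0],x+ww)])
cv2.imwrite('pics/crop6.png',cv2.resize(p[60:180,220:400,::-1],None,fx=4.4,fy=4.4,interpolation=cv2.INTER_CUBIC))
E
```

```text
t: 28.13
tcp_pos: [0.5637, 0.0644, 0.155]
tool_rot: [0.999, 0.046, -0.001, 0.001]
force: [-5.8, -0.3, -7.8]
finger_gap: 0.174
gripper_force: 30.1
t: 29.05
tcp_pos: [0.4484, 0.0545, 0.216]
tool_rot: [0.999, 0.046, 0.0, 0.001]
force: [0.8, -0.0, 0.2]
finger_gap: 0.5
gripper_force: 0.0
cam bench y 0.09457137981680189
[312 126  13  15 145] [317.7 134.5] [0.0971, 0.0932, 0.088]
```

View pics/crop6.png

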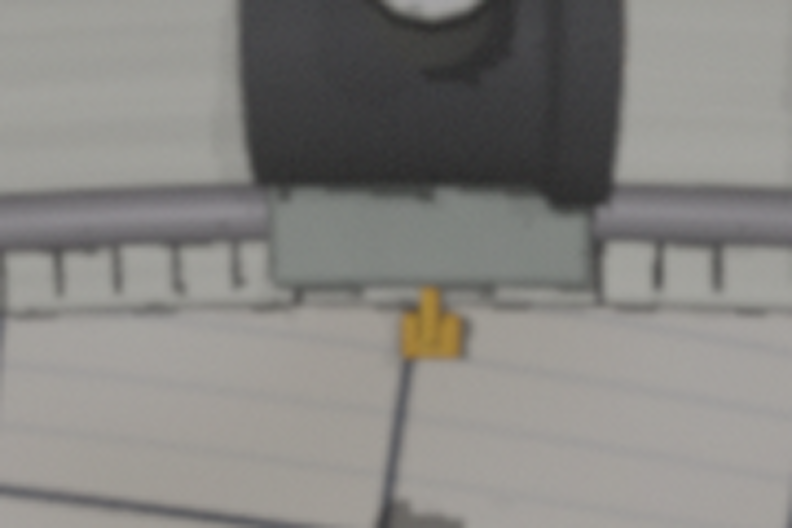

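The pointer (crop x≈430) stands over the middle of the clip (402–463). Next is the slab.

```bash
cat > slab.py <<'E'
from h import *
p,d=manip.snapshot('top'); c=cloud('top',d); z=c[...,2]
m=((z>.018)&(z<.042)&(c[...,1]<-.19)&(c[...,1]>-.42)&(c[...,0]>.33)&(c[...,0]<.72)).astype(np.uint8)
m=cv2.morphologyEx(m,cv2.MORPH_OPEN,np.ones((3,3)))
n,l,s,ce=cv2.connectedComponentsWithStats(m)
for i in range(1,n):
    if s[i,4]>500:
        r=cv2.minAreaRect(c[l==i][:,:2].astype(np.float32)*1000); print('slab',s[i],r)
print('spot',bw(0,-.277))
E
python3 slab.py
```

```text
slab [ 427  267   50   73 1358] ((435.92156982421875, -276.92340087890625), (156.8064422607422, 38.998870849609375), 26.89851188659668)
spot [ 0.60055179 -0.30433134]
```

```bash
python3 - <<'E'
from h import *
plan(.436,-.277,.1,26.8)
E
python3 -m crank '[{"dp":[0,0,-0.02],"delta_rot":[0,0,-0.015],"fingers":1},{"dp":[0,0,0],"delta_rot":[0,0,-0.015],"fingers":1},{"dp":[0,0,0],"delta_rot":[0,0,-0.015],"fingers":1},{"dp":[0,0,0],"delta_rot":[0,0,-0.015],"fingers":1},{"dp":[0,0,0],"delta_rot":[0,0,0],"fingers":1}]'
python3 - <<'E'
from h import *
plan(.436,-.277,.1,26.8)
E
```

```text
turn z units -0.0598 dp units [-0.327   0.5766  0.1243] tilt [ 0.005 -0.002 -1.   ] t 29.1
t: 29.57
tcp_pos: [0.4523, 0.0542, 0.2256]
tool_rot: [0.972, 0.233, 0.002, 0.001]
force: [0.1, -0.2, -0.3]
finger_gap: 1.0
gripper_force: 0.0
turn z units 0.0005 dp units [-0.3277  0.5765  0.1432] tilt [ 0.003 -0.001 -1.   ] t 29.6
```

```bash
python3 -m crank '[{"dp":[-0.041,0.072,0],"delta_rot":[0,0,0],"fingers":1},{"dp":[-0.041,0.072,0],"delta_rot":[0,0,0],"fingers":1},{"dp":[-0.041,0.072,0],"delta_rot":[0,0,0],"fingers":1},{"dp":[-0.041,0.072,0],"delta_rot":[0,0,0],"fingers":1},{"dp":[-0.041,0.072,0],"delta_rot":[0,0,0],"fingers":1},{"dp":[-0.041,0.072,0],"delta_rot":[0,0,0],"fingers":1},{"dp":[-0.041,0.072,0],"delta_rot":[0,0,0],"fingers":1},{"dp":[-0.041,0.072,0],"delta_rot":[0,0,0],"fingers":1},{"dp":[0,0,0.06],"delta_rot":[0,0,0],"fingers":1},{"dp":[0,0,0.06],"delta_rot":[0,0,0],"fingers":1},{"dp":[0,0,0],"delta_rot":[0,0,0],"fingers":1},{"dp":[0,0,0],"delta_rot":[0,0,0],"fingers":1}]'
python3 - <<'E'
from h import *
plan(.436,-.277,.024,26.8)
E
```

```text
t: 30.57
tcp_pos: [0.4336, -0.2768, 0.1644]
tool_rot: [0.973, 0.231, -0.001, -0.001]
force: [-0.3, -0.2, 0.1]
finger_gap: 1.001
gripper_force: 0.0
turn z units -0.0001 dp units [0.004  0.0025 0.1728] tilt [-0.002  0.001 -1.   ] t 30.6
```

```bash
python3 -m crank '[{"dp":[0.004,0.0025,0.05],"delta_rot":[0,0,0],"fingers":1},{"dp":[0,0,0.06],"delta_rot":[0,0,0],"fingers":1},{"dp":[0,0,0.04],"delta_rot":[0,0,0],"fingers":1},{"dp":[0,0,0.022],"delta_rot":[0,0,0],"fingers":1},{"dp":[0,0,0],"delta_rot":[0,0,0],"fingers":1},{"dp":[0,0,0],"delta_rot":[0,0,0],"fingers":-1},{"dp":[0,0,0],"delta_rot":[0,0,0],"fingers":-1},{"dp":[0,0,0],"delta_rot":[0,0,0],"fingers":-1},{"dp":[0,0,0],"delta_rot":[0,0,0],"fingers":-1},{"dp":[0,0,0],"delta_rot":[0,0,0],"fingers":-1},{"dp":[0,0,0],"delta_rot":[0,0,0],"fingers":-1},{"dp":[0,0,0],"delta_rot":[0,0,0],"fingers":-1}]' 50; python3 -m crank '[{"dp":[0,0,-0.03],"delta_rot":[0,0,0],"fingers":-1},{"dp":[0,0,-0.05],"delta_rot":[0,0,0],"fingers":-1},{"dp":[0,0,-0.06],"delta_rot":[0,0,0],"fingers":-1},{"dp":[0,0,-0.04],"delta_rot":[0,0,0],"fingers":-1},{"dp":[0,0,0],"delta_rot":[0,0,0.015],"fingers":-1},{"dp":[0,0,0],"delta_rot":[0,0,0.015],"fingers":-1},{"dp":[0,0,0],"delta_rot":[0,0,0.015],"fingers":-1},{"dp":[0,0,0],"delta_rot":[0,0,0.0147],"fingers":-1},{"dp":[0,0,0],"delta_rot":[0,0,0],"fingers":-1}]'
python3 - <<'E'
from h import *
plan(*bw(0,-.277),.1,5.3)
E
```

```text
t: 31.57
tcp_pos: [0.4367, -0.2774, 0.0811]
tool_rot: [0.973, 0.232, 0.001, 0.002]
force: [-0.1, 0.1, 6.1]
finger_gap: 0.453
gripper_force: 52.1
t: 32.32
tcp_pos: [0.4359, -0.2767, 0.1701]
tool_rot: [0.999, 0.046, 0.0, 0.001]
force: [0.2, 0.6, -2.7]
finger_gap: 0.456
gripper_force: 51.1
turn z units -0.0001 dp units [0.3228 0.0854 0.0323] tilt [ 0.    -0.001 -1.   ] t 32.3
```

```bash
python3 -m crank '[{"dp":[0,0.04,0],"delta_rot":[0,0,0],"fingers":-1},{"dp":[0.054,0.0225,0],"delta_rot":[0,0,0],"fingers":-1},{"dp":[0.054,0.0225,0],"delta_rot":[0,0,0],"fingers":-1},{"dp":[0.054,0,0],"delta_rot":[0,0,0],"fingers":-1},{"dp":[0.054,0,0],"delta_rot":[0,0,0],"fingers":-1},{"dp":[0.054,0,0],"delta_rot":[0,0,0],"fingers":-1},{"dp":[0.053,0,0],"delta_rot":[0,0,0],"fingers":-1},{"dp":[0,0,0.05],"delta_rot":[0,0,0],"fingers":-1},{"dp":[0,0,0.05],"delta_rot":[0,0,0],"fingers":-1},{"dp":[0,0,0],"delta_rot":[0,0,0],"fingers":-1},{"dp":[0,0,0],"delta_rot":[0,0,0],"fingers":-1}]'
python3 - <<'E'
from h import *
plan(*bw(0,-.277),.0275,5.3)
E
```

```text
t: 33.23
tcp_pos: [0.5995, -0.303, 0.1179]
tool_rot: [0.999, 0.048, -0.002, -0.001]
force: [-0.4, -0.2, -2.2]
finger_gap: 0.456
gripper_force: 51.0
turn z units 0.0005 dp units [0.0019 0.0028 0.0727] tilt [-0.004  0.002 -1.   ] t 33.2
```

```bash
python3 -m crank '[{"dp":[0.001,0.002,0.03],"delta_rot":[0,0,0],"fingers":-1},{"dp":[0,0,0.025],"delta_rot":[0,0,0],"fingers":-1},{"dp":[0,0,0.01],"delta_rot":[0,0,0],"fingers":-1},{"dp":[0,0,0.006],"delta_rot":[0,0,0],"fingers":-1},{"dp":[0,0,0],"delta_rot":[0,0,0],"fingers":-1},{"dp":[0,0,0],"delta_rot":[0,0,0],"fingers":-1}]'
python3 - <<'E'
from h import *
plan(*bw(0,-.277),.0275,5.3)
E
```

```text
t: 33.73
tcp_pos: [0.6015, -0.3053, 0.0842]
tool_rot: [0.999, 0.047, 0.0, 0.001]
force: [0.0, 0.6, -1.8]
finger_gap: 0.458
gripper_force: 51.2
turn z units 0.0002 dp units [-0.0017 -0.002   0.0054] tilt [ 0.    -0.001 -1.   ] t 33.7
```

```bash
python3 -m crank '[{"dp":[-0.0015,-0.002,0.003],"delta_rot":[0,0,0],"fingers":-1},{"dp":[0,0,0.003],"delta_rot":[0,0,0],"fingers":-1},{"dp":[0,0,0],"delta_rot":[0,0,0],"fingers":-1},{"dp":[0,0,0],"delta_rot":[0,0,0],"fingers":0.5},{"dp":[0,0,0],"delta_rot":[0,0,0],"fingers":0.5},{"dp":[0,0,0],"delta_rot":[0,0,0],"fingers":0.5},{"dp":[0,0,0],"delta_rot":[0,0,0],"fingers":0.5},{"dp":[0,0,-0.03],"delta_rot":[0,0,0],"fingers":0.5},{"dp":[0,0,-0.06],"delta_rot":[0,0,0],"fingers":0.5},{"dp":[0,0,-0.07],"delta_rot":[0,0,0],"fingers":0.5},{"dp":[0,0,-0.07],"delta_rot":[0,0,0],"fingers":0.5}]'; python3 -m crank '[{"dp":[-0.06,0,-0.03],"delta_rot":[0,0,0],"fingers":0.5},{"dp":[-0.07,0,-0.03],"delta_rot":[0,0,0],"fingers":0.5},{"dp":[-0.07,0,0],"delta_rot":[0,0,0],"fingers":0.5},{"dp":[-0.07,0.02,0],"delta_rot":[0,0,0],"fingers":0.5},{"dp":[-0.04,0.06,0],"delta_rot":[0,0,0],"fingers":0.5},{"dp":[0,0.07,0],"delta_rot":[0,0,0],"fingers":0.5},{"dp":[0,0.07,0],"delta_rot":[0,0,0],"fingers":0.5},{"dp":[0,0,0],"delta_rot":[0,0,0],"fingers":0.5},{"dp":[0,0,0],"delta_rot":[0,0,0],"fingers":0.5},{"dp":[0,0,0],"delta_rot":[0,0,0],"fingers":0.5}]'
python3 slab.py
python3 - <<'E'
from h import *
p,d=manip.snapshot('top'); cv2.imwrite('pics/tf.png',cv2.resize(p[150:360,200:500,::-1],None,fx=2.6,fy=2.6,interpolation=cv2.INTER_CUBIC))
E
```

```text
t: 34.65
tcp_pos: [0.6003, -0.3039, 0.1978]
tool_rot: [0.999, 0.047, -0.0, 0.0]
force: [1.0, -0.7, 1.1]
finger_gap: 0.75
gripper_force: 0.0
t: 35.48
tcp_pos: [0.4563, -0.4276, 0.2268]
tool_rot: [0.999, 0.047, -0.0, 0.0]
force: [-0.5, 0.2, -0.6]
finger_gap: 0.751
gripper_force: 0.0
slab [ 448  192   26   72 1254] ((599.9375, -303.3807678222656), (157.8087921142578, 39.24406814575195), 5.053287982940674)
spot [ 0.60055179 -0.30433134]
```

View pics/tf.png

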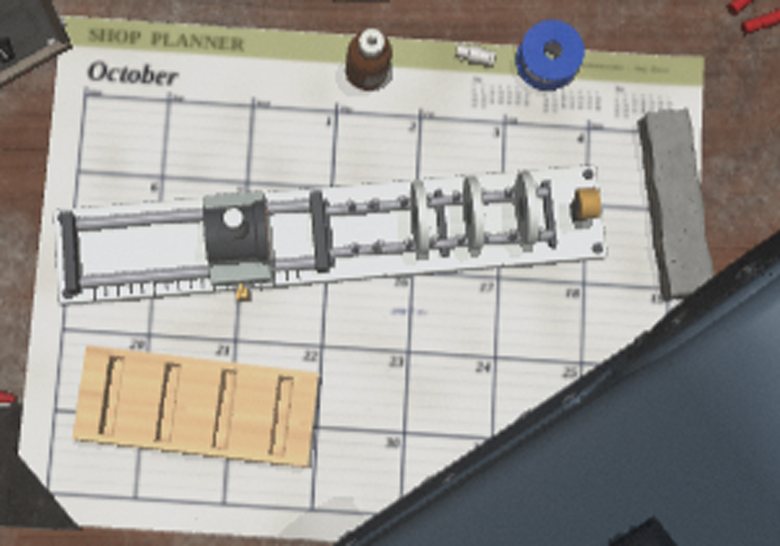

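The slab lies square at its spot, the discs are in the gaps, the pointer is at the clip (242,293) and the bystanders are undisturbed. I'll hand the job in.

```bash
python3 slab.py; python3 -c "
from station import manip
print(manip.sign_off())"
```

```text
slab [ 448  192   26   72 1246] ((600.2679443359375, -304.0347900390625), (157.41319274902344, 40.28123474121094), 5.487611293792725)
spot [ 0.60055179 -0.30433134]
the job is handed in; nothing more can be done
None
```

The job is handed in, with no verdict returned: the three discs present stand in gaps 0, 1 and 2, the pointer is within about 1 mm of the index clip, and the slab lies square within about 1 mm of its spot.

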